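Load and close the bench parts washer

ROBOT

A 7-joint arm with a two-finger parallel gripper is mounted at the origin on a cart in front of the work surface, level with it; the furniture and walls round the work are solid. World frame = base frame: x ahead of the robot, y to its left, z up, the work surface at z = 0. Lengths are in m, angles in rad, forces in N, time in s.
With the tool pointing down it reaches from about 0.4 to 0.875 m from the base axis. Payload 19.3 kg.
Tool frame: the origin (TCP) lies at the very end of the fingers, on their centre line; the grasp point (between the pads) lies 19 mm behind it; z points along the fingers, y is the line along which they close (so a half turn about z gives the same grasp; the last joint's range is limited). The gripper opens to 85 mm and grips with 20 to 120 N. Pads are 22 mm wide; open, the fingers measure 114 mm over their backs; the gripper's body (76 mm by 85 mm) begins 54 mm behind the grasp point. The pads swing forward as they close: fully open they stand 13 mm farther back than shut.
Start: joints at [1.117, 0.521, -0.036, 1.599, 0.021, 1.021, -0.113], TCP at [0.234, -0.58, 0.231] pointing down, gripper open.
Joint ranges: [-2.91, 2.91], [-0.3, 2.13], [-1.5, 1.42], [0.17, 2.43], [-1.26, 4.41], [0.16, 1.93], [-2.52, 2.52]. Speed limits (rad/s): [1.89, 1.89, 2.39, 2.39, 3.01, 3.01, 3.01].

INTERFACE

Orientations are given as [roll, pitch, yaw] about the fixed x, y, z axes, in that order (R = Rz(yaw) Ry(pitch) Rx(roll)).
In Python, from workcell import monitor, viewer, bot gives the robot as it stands.
- The arm moves only by the tool move_arm, never from a script. Its arguments are lists of equal length, an entry for each row: "gripper": the opening, from 0 (shut) to 1 (fully open); "linear": the shift along the tool's x, y, z in cm, a list of three; "twist": the turn about the tool's z in degrees. A call has 1 to 8 rows; each row shifts and turns the commanded pose from where the row before left it, along the tool's axes as they then stand; what a row does not reach is not made up. A row lasts 1/10 s, in which the tool goes at most 50 mm and 8.59 degrees, less where a joint would pass 70% of its speed; a pose out of reach is approached as far as the arm can. A call with a gripper value outside its range is refused whole. The fingers move at their own pace and stop on an object; "squeeze" is the grip in N (left out, the last holds). Time passes only in rows, so rows that do not move let the fingers close. It gives the time, the measured TCP pose, the force, the opening and the grip force at its end, in the units of the state.
- monitor.observe(): the state, without advancing time (a new reading comes with each control period).
- viewer.grab_frame(name): name is "scene" or "top"; returns a dict with "img" (420x560x3 uint8, red, green, blue), "K" (3x3 intrinsics, pixels), "k1" (the pictures are not rectified: a ray, as slopes to the right and down, at radius r is drawn at 1 + k1 r^2 times it, then the intrinsics apply), "eye" and "rotation" of the camera in the world. Camera axes: x right, y up, looking along -z (the intrinsics and any distortion apply to the point x, -y, -z); pixel columns grow to the right and rows downward; lengths in m; the calibration is good to about 2 mm. A picture is of the moment at which its call begins. There is no depth.
- bot.job_done(): hands the job in; it is judged then, once.
The state is a dict: "clock": time; "qpos": joint angles; "qd": joint speeds; "joint_efforts": joint torques, N m; "position": TCP position; "tool_rot": TCP orientation; "force": force on the tool from outside, world axes, zero at the start; "moment": the same for the moment, N m; "grip_width": finger opening in m; "finger_force": force on a finger pad.
Only numpy, scipy, OpenCV 4.12 (cv2) and the standard library are available. Lean on these libraries where they do the work, as an engineer would, in place of code of your own. Each camera call takes 0.05 s, during which the arm holds its last target. There are 200 camera calls.

TASK

Load the bench parts washer: through its round mouth, lay every loose milled aluminium block flat in a wheel pocket of its own, turning the wheel by its knob from click to click to bring an empty pocket under the mouth. Then put the lid on the neck, turn it on the rim until its key drops into the notch and it sits fully home and flush, and last press the start button. Leave the other things on the bench where they are.

Things in the scene. Friction and masses are not known exactly. Their poses are not given: they have to be found in the camera images.
- washer: fixed bench parts washer, a low grey sheet-steel tank, 288 x 270 mm, deck (top) 70 mm above the bench. Origin on the bench under the upright shaft of its wheel; the -x side of its frame is its front, with the round mouth; z up. Inside is a wheel with six pockets, seen through the mouth
- mouth (a point): centre of the mouth at the height of the neck's rim, 80 mm above the bench, 86 mm in front of the shaft. The neck is a steel ring, bore 96, outside 108 mm, rim 10 mm above the deck, with one notch in the rim, 16 mm wide, 8 mm deep. The notch points up to 1.2 rad to either side of the washer's front; where is not reported: find it by looking or by turning the lid
- pocket (a point): centre of the floor of the place under the mouth, 30 mm above the bench. A pocket of the wheel standing here on a click measures 66 mm along the washer's x by 46 mm along its y, walls 7 mm high, so a block goes in with its 60 mm length along the washer's x. The tank is roofed over by the deck elsewhere
- wheel (a joint): angle of the wheel (rad, counter-clockwise from above positive, turns without end either way). A sprung roller clicks it home at every multiple of 60 degrees (1.047 rad), where a pocket is right under the mouth; let go past half way and it runs on to the click by itself; it needs up to 0.4 N m. It starts at the click at 0 with all pockets empty
- knob_grip (a point): centre of the wheel's bar knob above the deck, on the shaft's axis, 99 mm over the bench: a black bar 48 mm long, 14 mm wide, 26 mm high. Its x axis runs along the bar and it turns with the wheel; at wheel angle 0 it is parallel to the washer's x
- start_top (a point): top centre of the round start button (26 mm across) on the deck's front right corner, presses straight down
- start (a joint): travel of the start button, 0 up to 0.006 m fully down, springs back; about 5 N for full travel
- lid: loose aluminium lid, about 0.45 kg. Origin at the centre of the underside of its spigot, z up. Spigot 92 mm across, 12 mm long, goes into the neck; above it a disc 112 mm across, 6 mm thick, sits on the rim: home, the origin is 12 mm below the rim. With the key on the rim instead of in the notch it rests aslant, about 7 mm high on the key's side
- lid_key (a point): the lid's steel key, on the lid's -x side: 12 mm wide, under and just outside the disc's edge, 44 to 66 mm from the lid's axis, its foot 7 mm below the disc; this point is the middle of its foot, 51 mm from the axis
- lid_handle (a point): middle of the lid's black bow handle bar, 41 mm above the lid's origin; bar along the lid's y (square to the direction of the key), 74 mm long, 14 mm wide and high, on two 12 mm posts 58 mm apart
- block_1: milled aluminium block 40 x 60 x 28 mm (x, y, z), 0.24 kg, with drilled holes in its top; origin at the centre of its underside. Three or four such blocks lie on the bench
- block_2: like block_1
- block_3: like block_1
- block_4: like block_1
- bracket: bystander: steel angle bracket, 40 x 52 x 55 mm, loose; origin under its middle
- tape_roll: bystander: dark roll of tape lying flat, 51 mm across, 19 mm high, loose; origin under its middle
Things that resemble listed ones, but are neither listed nor needed, are in the scene too. What is shaped like the block_3 but purple is not meant.

How it is judged:
By the outcome, as a careful person would: the job done as asked, in the order asked, and still so for the second after the job is handed in, with the robot touching nothing.
Of block_1, block_2, block_3, block_4 only 3 to 4 are there at a start; the rules pass over those that are not, and their reading is None.
At some moment in a run one of lid, block_1, block_2, block_3, block_4 may be knocked a few centimetres aside while the robot is not near it.
It also fails if it takes over 210 s, if anything falls off the work surface, if the arm or the gripper's body presses on something with over 40 N, if the wrist force passes 120 N, or if a joint passes its speed limit or range.

## Working session

There is one attempt and no reset: what is moved stays moved. The work goes in short steps, Python scripts to look and compute and a tool call to move; the robot and the scene stay as the last step left them, time stands still between calls to the robot, and variables do not carry over. Pictures are saved under pics/ and viewed, at most 14 in all, crops included, and the job is handed in when it is done.

Besides the shell and the picture viewer there is one more tool, called after "Call:" by a JSON object that holds its "api" and its "payload", one argument or row to a line. move_arm: Moves the arm, as the interface text tells. Its arguments: {"type":"object","properties":{"gripper":{"type":"array"},"linear":{"type":"array"},"twist":{"type":"array"},"squeeze":{"type":"number"}},"required":["gripper","linear","twist"]}

```bash
mkdir -p pics; ls
cat > h.py <<'E'
import numpy as np, cv2, sys
from workcell import monitor, viewer, bot
def grab(n):
    f=viewer.grab_frame(n); f={k:(np.array(v) if not isinstance(v,(str,)) else v) for k,v in f.items()}; return f
def save(f,p): cv2.imwrite(p,cv2.cvtColor(f['img'],cv2.COLOR_RGB2BGR))
def R(f):
    return f['rotation']
def proj(f,P):
    P=np.atleast_2d(P).astype(float); c=(P-f['eye'])@R(f); x=c[:,0]/-c[:,2]; y=-c[:,1]/-c[:,2]
    s=1+float(f['k1'])*(x*x+y*y); K=f['K']; return np.c_[K[0,0]*x*s+K[0,2],K[1,1]*y*s+K[1,2]]
def ray(f,uv):
    K=f['K']; d=np.array([(uv[0]-K[0,2])/K[0,0],(uv[1]-K[1,2])/K[1,1]]); u=d.copy()
    for _ in range(30): u=d/(1+float(f['k1'])*(u@u))
    return R(f)@np.array([u[0],-u[1],-1.])
def at(f,uv,z):
    d=ray(f,uv); e=f['eye']; return e+d*(z-e[2])/d[2]
E
python3 - <<'E'
from h import *
for n in ("scene","top"):
    f=grab(n); save(f,f'pics/{n}0.png'); print(n,f['eye'],f['rotation'],f['K'],f['k1'])
print(monitor.observe())
E
```

```text
pics
scene [-0.02615332  0.7291105   0.5031862 ] [ 1.18165554  0.02206837 -2.5346239 ] [[483.62353178   0.         281.24861014]
 [  0.         483.62353178 200.54484866]
 [  0.           0.           1.        ]] 0.031038336677526594
top [ 0.16902328 -0.19836506  1.2860575 ] [ 0.31486088 -0.00710456 -1.24188682] [[507.97374914   0.         269.50313706]
 [  0.         507.97374914 214.39678922]
 [  0.           0.           1.        ]] 0.05365278769169555
{'clock': 0.1, 'qpos': array([ 1.11678939,  0.52192805, -0.03631916,  1.59990134,  0.02121242,
        1.0210739 , -0.1127984 ]), 'qd': array([ 0.00022428, -0.00192814,  0.00148613, -0.00048179,  0.00021207,
        0.00013488,  0.00072128]), 'joint_efforts': array([ 4.37049457e-03, -9.28495145e+01,  1.98428974e+00, -3.70529723e+01,
        1.82075438e-02,  5.32400198e-03,  2.31723163e-05]), 'position': array([ 0.23389762, -0.57929674,  0.23081758]), 'tool_rot': array([-3.14067049e+00,  7.68289789e-05,  3.83796014e-01]), 'force': array([-0.09958306,  0.45168983,  0.2211012 ]), 'moment': array([-0.01728831,  0.03488352,  0.03005629]), 'finger_force': 0.0, 'grip_width': 0.08542669235888847}
```

```bash
python3 - <<'E'
s=open('h.py').read()
s=s.replace("    return f['rotation']\n","    from scipy.spatial.transform import Rotation\n    return Rotation.from_euler('xyz',f['rotation']).as_matrix()\n")
open('h.py','w').write(s)
E
python3 -c "
import cv2
i=cv2.imread('pics/top0.png'); cv2.imwrite('pics/top0b.png',cv2.resize(i,(800,600),interpolation=cv2.INTER_CUBIC))"
```

```text
(no output)
```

View pics/top0b.png

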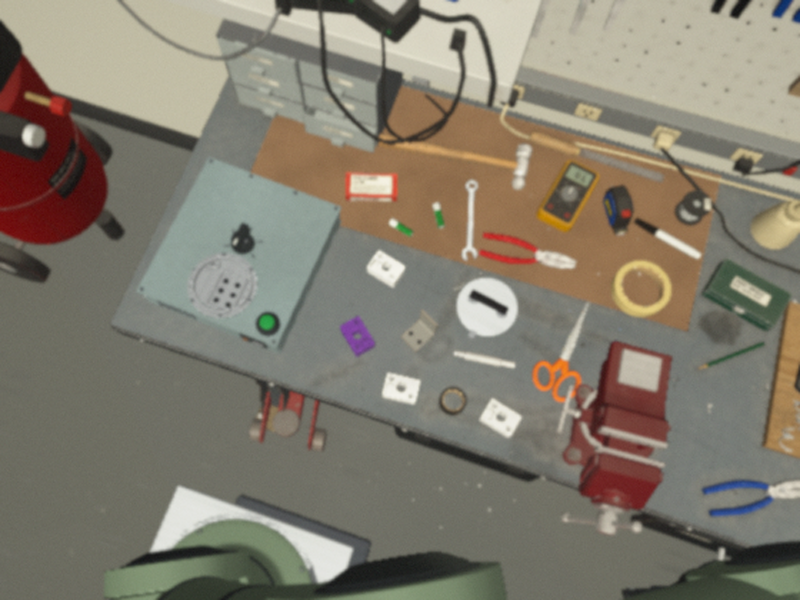

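View pics/scene0.png

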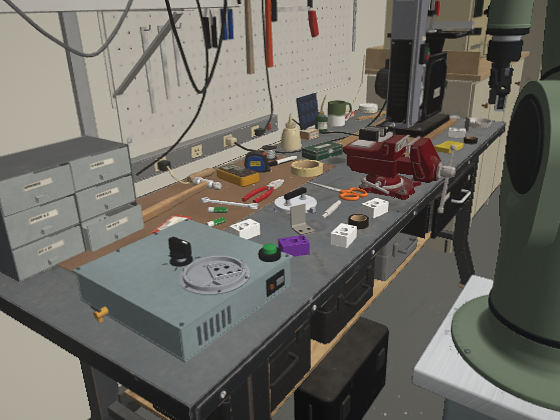

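Top view (800-scale): the washer is at (240,255), with its knob at (242,238), mouth at (223,285) and button at (267,323). The lid is at (487,306), the bracket at (420,330) and the tape roll at (453,400). Candidate blocks are bare aluminium at (386,268), (401,388) and (500,418), plus a purple one at (357,335). The three aluminium ones fit the description and purple is excluded, so I'll confirm with an enlarged crop.

Run:
```python
import cv2,numpy as np
i=cv2.imread('pics/top0.png')
a=cv2.resize(i[100:255,75:275],(800,620),interpolation=cv2.INTER_CUBIC)[:600]
cv2.imwrite('pics/c1.png',a)
b=cv2.resize(i[165:315,230:430],(800,600),interpolation=cv2.INTER_CUBIC)
cv2.imwrite('pics/c2.png',b)
```

```text
(no output)
```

View pics/c1.png

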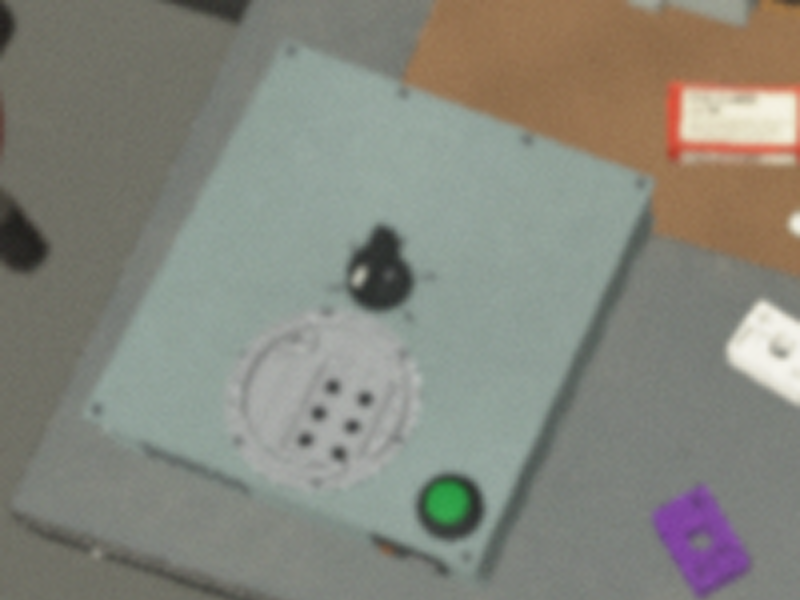

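View pics/c2.png

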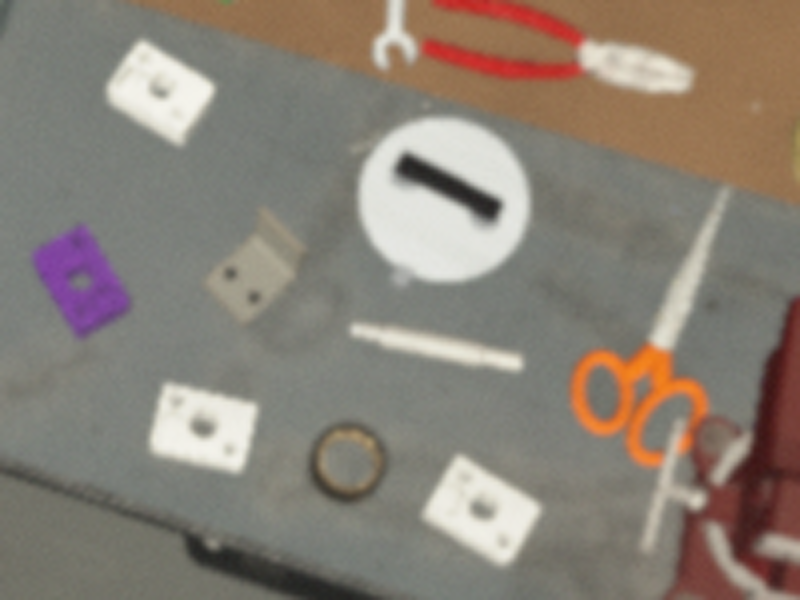

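Crop confirms three silver-white blocks with drilled holes at c2 (160,92), (203,427) and (482,510); the purple one is the decoy. The lid's key points to c2 (400,275). Next I measure the poses.

```bash
cat > meas.py <<'E'
from h import *
from scipy.optimize import minimize
def boxpts(p,dx=.04,dy=.06,h=.028,z0=0):
    x,y,a=p; c,s=np.cos(a),np.sin(a)
    return np.array([[x+c*u-s*v,y+s*u+c*v,z] for u in(-dx/2,dx/2) for v in(-dy/2,dy/2) for z in(z0,z0+h)])
def fitbox(f,mask,p0,**k):
    S=4
    m=cv2.resize(mask.astype(np.float32),None,fx=S,fy=S,interpolation=cv2.INTER_LINEAR)
    def cost(p):
        q=proj(f,boxpts(p,**k)); hull=cv2.convexHull(((q+.5)*S*16).astype(np.int32))
        g=np.zeros(m.shape,np.uint8); cv2.fillConvexPoly(g,hull,1,shift=4)
        return np.abs(g-m).sum()/max(m.sum(),1)
    best=None
    for a in np.arange(0,np.pi,np.pi/6):
        p=np.array([p0[0],p0[1],a])
        r=minimize(cost,p,method='Nelder-Mead',options=dict(initial_simplex=[p,p+[.01,0,0],p+[0,.01,0],p+[0,0,.3]],xatol=1e-4,fatol=1e-4,maxiter=200))
        if best is None or r.fun<best.fun: best=r
    return best
def whites(f,thr=175):
    im=f['img'].astype(int); m=(im.min(2)>thr).astype(np.uint8)
    n,l,st,c=cv2.connectedComponentsWithStats(m); return n,l,st,c
E
python3 - <<'E'
from meas import *
f=grab('top'); cv2.imwrite('pics/x.png',f['img'])
n,l,st,c=whites(f,165)
for i in range(1,n):
    if 150<st[i,4]<1500:
        if not(230<c[i][0]<430 and 165<c[i][1]<315): continue
        p0=at(f,c[i],.02); r=fitbox(f,(l==i),p0[:2]); print('blk?',c[i].round(1),st[i,4],p0.round(3),r.x.round(4),round(r.fun,3))
px=lambda u,v:(u/4+75,v/4+100)
P=[at(f,px(*q),.07)[:2] for q in((285,40),(652,180),(480,577),(88,412))]; P=np.array(P); print(P.round(4)); 
print([np.linalg.norm(P[i]-P[(i+1)%4]).round(4) for i in range(4)], P.mean(0))
print('mouth',at(f,px(326,398),.08),'btn',at(f,px(450,503),.08),'knob',at(f,px(380,228),.112))
p2=lambda u,v:(u/4+230,v/4+165)
print('lid',at(f,p2(444,199),.018),'key',at(f,p2(400,277),.008),'handle ends',at(f,p2(405,165),.048),at(f,p2(493,208),.048))
print('tape',at(f,p2(348,460),.019),'bracket',at(f,p2(243,280),.0),'purple',at(f,p2(82,280),.028))
E
```

```text
blk? [269.5 187.5] 404 [ 0.634 -0.049  0.02 ] [ 0.6359 -0.0484 -0.2604] 0.095
blk? [388.4 181.6] 200 [ 0.753 -0.345  0.02 ] [ 0.7568 -0.3437  2.6281] 1.2
blk? [340.2 215.2] 1180 [ 0.62 -0.25  0.02] [ 0.5985 -0.2439 -0.2842] 0.647
blk? [338.8 251.3] 175 [ 0.526 -0.274  0.02 ] [ 0.5276 -0.2735  2.6464] 2.085
blk? [280.3 271.5] 420 [ 0.427 -0.149  0.02 ] [ 0.4286 -0.1482  3.2364] 0.118
blk? [350.  292.3] 439 [ 0.434 -0.33   0.02 ] [ 0.4357 -0.3292  2.9034] 0.11
[[0.7176 0.3285]
 [0.7014 0.0618]
 [0.4137 0.07  ]
 [0.4341 0.3413]]
[np.float64(0.2672), np.float64(0.2878), np.float64(0.272), np.float64(0.2837)] [0.56670033 0.20039722]
mouth [0.48852333 0.20135469 0.08      ] btn [0.44967211 0.10261706 0.08      ] knob [0.59585313 0.20269628 0.112     ]
lid [ 0.62291307 -0.25126966  0.018     ] key [ 0.56568501 -0.23961276  0.008     ] handle ends [ 0.62613425 -0.21978611  0.048     ] [ 0.6165406  -0.28132514  0.048     ]
tape [ 0.43707766 -0.24265602  0.019     ] bracket [ 5.32656794e-01 -1.42917223e-01 -2.22044605e-16] purple [ 0.49112369 -0.04627578  0.028     ]
```

```bash
cat > wfit.py <<'E'
from meas import *
F={n:grab(n) for n in('top','scene')}
def grad(f,s):
    g=cv2.GaussianBlur(cv2.cvtColor(f['img'],cv2.COLOR_RGB2LAB).astype(np.float32),(0,0),s)
    return np.sqrt(sum(cv2.Sobel(g[...,k],cv2.CV_32F,1,0)**2+cv2.Sobel(g[...,k],cv2.CV_32F,0,1)**2 for k in range(3)))
def samp(G,q): return cv2.remap(G,q[:,0].astype(np.float32)[None],q[:,1].astype(np.float32)[None],cv2.INTER_LINEAR)[0]
t=np.linspace(-1,1,60)
def rect(p,z=.07):
    x,y,a=p; q=np.r_[np.c_[t*.144,0*t+.135],np.c_[t*.144,0*t-.135],np.c_[0*t+.144,t*.135],np.c_[0*t-.144,t*.135]]
    c,s=np.cos(a),np.sin(a); return np.c_[x+c*q[:,0]-s*q[:,1],y+s*q[:,0]+c*q[:,1],0*q[:,0]+z]
th=np.linspace(0,2*np.pi,180,endpoint=False)
circ=lambda p,r,z:np.c_[p[0]+r*np.cos(th),p[1]+r*np.sin(th),0*th+z]
def opt(cost,p,d):
    for s in(2.5,1.2):
        p=minimize(lambda q:cost(q,s),p,method='Nelder-Mead',options=dict(initial_simplex=np.vstack([p]+[np.array(p)+np.eye(len(p))[i]*d[i] for i in range(len(p))]),xatol=1e-5,fatol=1e-4,maxiter=400)); fun=p.fun;p=p.x
    return p.round(4),round(fun,2)
GG={(n,s):grad(F[n],s) for n in F for s in(2.5,1.2)}
if __name__=='__main__':
    for ns in(['top'],['scene'],['top','scene']):
        print(ns,'rect',opt(lambda p,s:-sum(samp(GG[n,s],proj(F[n],rect(p))).mean() for n in ns),[.5667,.2004,-.055],[.006,.006,.03]),
         'neck',opt(lambda p,s:-sum(samp(GG[n,s],proj(F[n],circ(p,.054,.08))).mean() for n in ns),[.4885,.2014],[.006,.006]),
         'lid',opt(lambda p,s:-sum(samp(GG[n,s],proj(F[n],circ(p,.056,.018))).mean() for n in ns),[.623,-.251],[.006,.006]),
         'btn',opt(lambda p,s:-sum(samp(GG[n,s],proj(F[n],circ(p,.013,.082))).mean() for n in ns),[.45,.1026],[.004,.004]))
    # overlays
    tiles=[]
    for n,(y0,y1,x0,x1) in(('top',(120,220,115,215)),('scene',(225,325,150,300))):
        im=F[n]['img'][...,::-1]; tiles.append(cv2.resize(im[y0:y1,x0:x1],None,fx=4 if n=='top' else 8/3,fy=4 if n=='top' else 8/3,interpolation=cv2.INTER_CUBIC))
    # neck unwraps at r 46..56
    un=[]
    c=[.4885,.2014]
    a=np.linspace(np.pi-1.6,np.pi+1.6,400)
    for n in F:
        rows=[cv2.remap(F[n]['img'][...,::-1],*[proj(F[n],np.c_[c[0]+r*np.cos(a),c[1]+r*np.sin(a),0*a+.08])[:,k].astype(np.float32)[None] for k in(0,1)],cv2.INTER_CUBIC) for r in np.linspace(.040,.062,45)]
        un.append(cv2.resize(np.vstack(rows),(800,150)))
    top=np.zeros((300,800,3),np.uint8); 
    a1=cv2.resize(tiles[0],(300,300)); b1=cv2.resize(tiles[1],(450,300)); top[:,:300]=a1; top[:,310:760]=b1
    cv2.imwrite('pics/w1.png',np.vstack([top]+un))
E
python3 wfit.py
```

```text
['top'] rect (array([ 0.5676,  0.2036, -0.0532]), np.float64(-75.35)) neck (array([0.5037, 0.2017]), np.float64(-41.7)) lid (array([ 0.624 , -0.2495]), np.float64(-182.73)) btn (array([0.4495, 0.1051]), np.float64(-152.56))
['scene'] rect (array([ 0.5668,  0.201 , -0.0567]), np.float64(-94.21)) neck (array([0.49  , 0.2118]), np.float64(-71.86)) lid (array([ 0.6224, -0.2507]), np.float64(-181.77)) btn (array([0.4524, 0.1108]), np.float64(-144.31))
['top', 'scene'] rect (array([ 0.5672,  0.2017, -0.0549]), np.float64(-163.71)) neck (array([0.5035, 0.2076]), np.float64(-107.84)) lid (array([ 0.6232, -0.2502]), np.float64(-360.44)) btn (array([0.4527, 0.1083]), np.float64(-278.25))
```

View pics/w1.png

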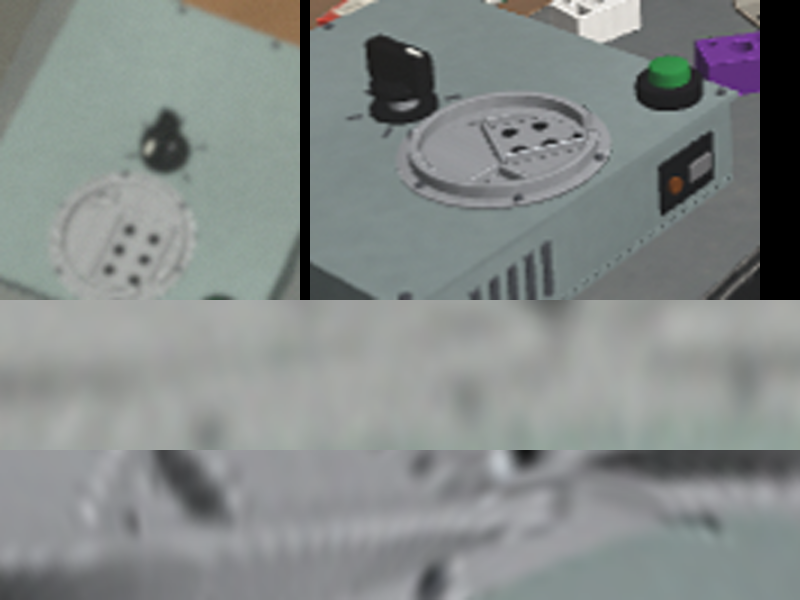

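Run:
```python
from wfit import *
im=F['scene']['img'][...,::-1]
big=cv2.resize(im[232:302,165:258],(800,602),interpolation=cv2.INTER_CUBIC)[:600]
S=800/93
for p,col in(([.4885,.2014],(0,0,255)),([.4892,.2063],(0,200,0))):
    for r in(.054,.048):
        q=((proj(F['scene'],circ(p,r,.08))+.5-[165,232])*S).astype(int); 
        for a,b in q[::2]: cv2.circle(big,(int(a),int(b)),1,col,-1)
cv2.imwrite('pics/w2.png',big)
```

```text
(no output)
```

View pics/w2.png

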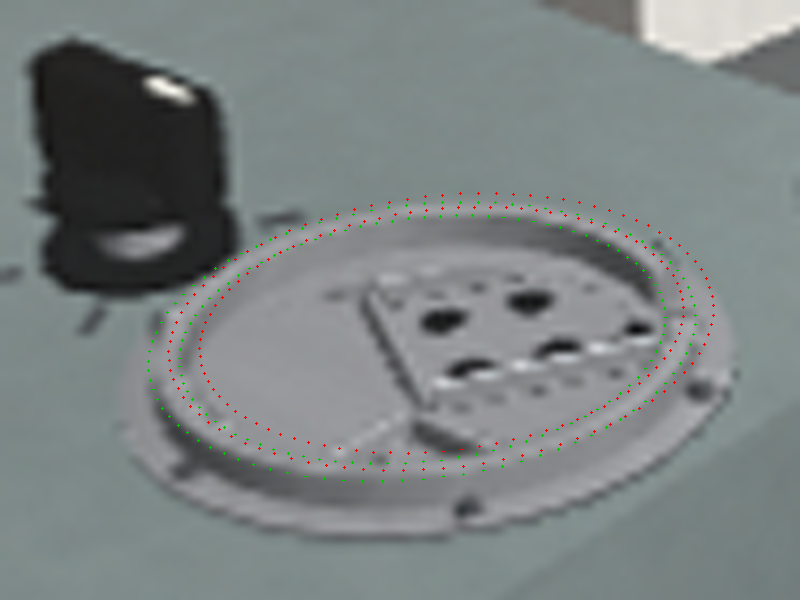

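```bash
cat > nf.py <<'E'
from wfit import *
res={}
for ns in(['top'],['scene'],['top','scene']):
  for zr in((.071,.062),(.08,.054),(.08,.048)):
    # annular: grid search over centre for fixed/free radius
    best=[]
    for r in ([zr[1]] if zr[0]==.08 else np.arange(.056,.068,.001)):
      for x in np.arange(.478,.502,.001):
        for y in np.arange(.192,.216,.001):
          best.append((sum(samp(GG[n,1.2],proj(F[n],circ([x,y],r,zr[0])))[::2].mean() for n in ns),x,y,r))
    best.sort(reverse=True); print(ns,zr,np.round(best[:3],4).tolist())
E
python3 nf.py
```

```text
['top'] (0.071, 0.062) [[36.4278, 0.502, 0.208, 0.056], [36.4144, 0.502, 0.207, 0.056], [36.3442, 0.502, 0.209, 0.056]]
['top'] (0.08, 0.054) [[41.2775, 0.502, 0.202, 0.054], [41.1175, 0.502, 0.201, 0.054], [41.0525, 0.502, 0.203, 0.054]]
['top'] (0.08, 0.048) [[40.1383, 0.502, 0.197, 0.048], [39.9052, 0.502, 0.198, 0.048], [39.8995, 0.502, 0.196, 0.048]]
['scene'] (0.071, 0.062) [[72.7272, 0.499, 0.202, 0.056], [72.7102, 0.5, 0.202, 0.056], [72.6447, 0.501, 0.202, 0.056]]
['scene'] (0.08, 0.054) [[71.8338, 0.49, 0.212, 0.054], [71.2903, 0.489, 0.212, 0.054], [71.0534, 0.489, 0.213, 0.054]]
['scene'] (0.08, 0.048) [[81.1527, 0.496, 0.21, 0.048], [81.1262, 0.497, 0.21, 0.048], [80.9111, 0.496, 0.211, 0.048]]
['top', 'scene'] (0.071, 0.062) [[106.9123, 0.501, 0.202, 0.056], [106.4783, 0.502, 0.202, 0.056], [106.0402, 0.502, 0.201, 0.056]]
['top', 'scene'] (0.08, 0.054) [[107.1204, 0.502, 0.207, 0.054], [106.7804, 0.502, 0.206, 0.054], [106.7097, 0.502, 0.208, 0.054]]
['top', 'scene'] (0.08, 0.048) [[107.4965, 0.497, 0.21, 0.048], [107.0997, 0.498, 0.21, 0.048], [107.0646, 0.497, 0.209, 0.048]]
```

```bash
cat > nf.py <<'E'
from wfit import *
M={}
for n,(cx,cy) in(('top',(156,199)),('scene',(214,275))):
    lab=cv2.cvtColor(cv2.GaussianBlur(F[n]['img'],(0,0),1.0),cv2.COLOR_RGB2LAB).astype(float)
    C=np.hypot(lab[...,1]-128,lab[...,2]-128); a=lab[...,1]-128
    print(n,'inside a',np.median(a[cy-10:cy+10,cx-10:cx+10]),'deck a',np.median(a[cy-50:cy-40,cx-5:cx+5]) )
    m=((a>-4.0)&(lab[...,0]>95)).astype(np.uint8)
    nn,l,st,c=cv2.connectedComponentsWithStats(m); i=l[cy-12:cy+12,cx-12:cx+12]; i=np.bincount(i[i>0]).argmax()
    h=cv2.convexHull(np.argwhere(l==i)[:,::-1].astype(np.int32)); print(st[i],c[i],cv2.fitEllipse(h))
    M[n]=(l==i)
    cv2.imwrite(f'pics/m_{n}.png',np.uint8(l==i)*255)
E
python3 nf.py
```

```text
top inside a -1.0 deck a -7.0
[ 132  178   48   44 1682] [155.19322235 199.39833532] ((155.15931701660156, 199.43121337890625), (44.417884826660156, 48.16926956176758), 67.85758972167969)
scene inside a 0.0 deck a -4.0
[ 178  254   73   42 2295] [213.76165577 274.83834423] ((213.2791748046875, 274.4830017089844), (41.212013244628906, 73.50642395019531), 85.02860260009766)
```

```bash
cat >> nf.py <<'E'
def hullmask(q,S=4,shape=(420,560)):
    g=np.zeros((shape[0]*S,shape[1]*S),np.uint8); cv2.fillConvexPoly(g,cv2.convexHull(((q+.5)*S).astype(np.int32)),1); return g
T={}
for n in M:
    h=cv2.convexHull(np.argwhere(M[n])[:,::-1].astype(np.int32))[:,0].astype(float)
    u=cv2.convexHull(np.r_[h+[.5,.5],h+[-.5,-.5],h+[.5,-.5],h+[-.5,.5]].astype(np.float32))[:,0]
    T[n]=hullmask(u)
for ns in(['top'],['scene'],['top','scene']):
    def cost(p): return sum(np.abs(hullmask(proj(F[n],np.r_[circ(p,abs(p[2]),.072),circ(p,.054,.08)])).astype(int)-T[n]).sum()/T[n].sum() for n in ns)
    r=minimize(cost,[.4885,.2014,.06],method='Nelder-Mead',options=dict(initial_simplex=[[.4885,.2014,.06],[.4945,.2014,.06],[.4885,.2074,.06],[.4885,.2014,.063]],xatol=1e-4,fatol=1e-4)); print(ns,r.x.round(4),r.fun.round(4))
E
python3 nf.py
```

```text
top inside a -1.0 deck a -7.0
[ 131  178   49   44 1681] [155.20285544 199.40333135] ((155.1821746826172, 199.38832092285156), (44.13584899902344, 48.51888656616211), 67.27193450927734)
scene inside a 0.0 deck a -4.0
[ 178  255   73   41 2292] [213.78141361 274.83202443] ((213.2292938232422, 274.5452880859375), (41.096641540527344, 73.81768035888672), 85.15382385253906)
['top'] [0.4905 0.2071 0.061 ] 0.0167
['scene'] [0.4899 0.2057 0.0653] 0.0571
['top', 'scene'] [0.4904 0.2069 0.0616] 0.1252
```

Run:
```python
from wfit import *
un=[]
c=[.490,.2065]
a=np.linspace(np.pi-1.6,np.pi+1.6,800)-.055
for n in F:
  for z in(.08,.072):
    rows=[cv2.remap(F[n]['img'][...,::-1],*[proj(F[n],np.c_[c[0]+r*np.cos(a),c[1]+r*np.sin(a),0*a+z])[:,k].astype(np.float32)[None] for k in(0,1)],cv2.INTER_CUBIC) for r in np.linspace(.042,.062,150)]
    u=np.vstack(rows); u=cv2.normalize(u,None,0,255,cv2.NORM_MINMAX); cv2.line(u,(0,90),(5,90),(0,0,255),2); cv2.line(u,(0,45),(5,45),(0,0,255),2); un.append(u)
cv2.imwrite('pics/w3.png',np.vstack(un))
```

```text
(no output)
```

View pics/w3.png

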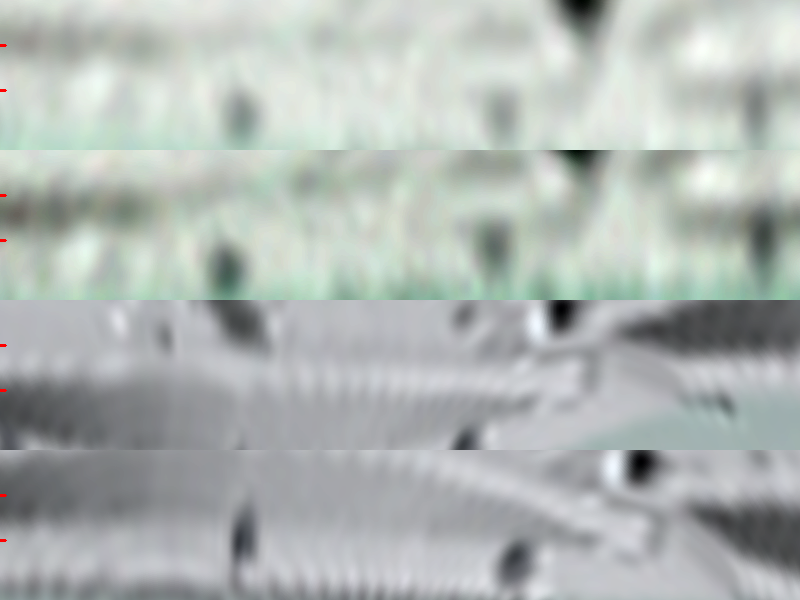

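Mouth centre ≈ (0.490, 0.2065) and washer yaw ≈ −0.055. The scene unwrap shows the rim gap between columns 593 and 683, so the notch is about +0.95 rad from the front. Now a planning helper.

```bash
cat > plan.py <<'E'
from h import *
import json
def rows(p0,y0,tgt,yaw,n):
    p0=np.array(p0);d=(np.array(tgt)-p0)/n; dy=(yaw-y0)/n; y=y0; L=[];T=[]
    for _ in range(n):
        c,s=np.cos(y),np.sin(y); L.append([round(100*(c*d[0]+s*d[1]),2),round(100*(s*d[0]-c*d[1]),2),round(-100*d[2],2)]); T.append(round(-np.degrees(dy),2)); y+=dy
    return L,T
def plan(*wps):
    """wps: (xyz,yaw,n)"""
    s=monitor.observe(); p=s['position'];y=s['tool_rot'][2]
    print('t',round(s['clock'],1),'at',p.round(4),'rpy',s['tool_rot'].round(3),'q',s['qpos'].round(2),'F',s['force'].round(1),'w',round(s['grip_width'],4))
    for i,(t,yw,n) in enumerate(wps):
        while yw-y>np.pi and i==0 and abs(yw-y)>np.pi: yw-=2*np.pi
        if i==0 and yw-y<-np.pi: yw+=2*np.pi
        L,T=rows(p,y,t,yw,n); 
        step=max(np.linalg.norm(r) for r in L)
        print('n',n,'step cm %.2f'%step,'twist',T[0]); print(json.dumps(L).replace(' ','')); p=np.array(t);y=yw
E
python3 - <<'E'
from plan import *
f=grab('top')
for uv in((580,450),(610,350),(575,395),(590,460)): print(uv,at(f,(uv[0]*.7,uv[1]*.7),.1).round(3))
plan(([.30,-.45,.28],1.0,5),([.4357,-.3292,.10],1.332,6),([.4357,-.3292,.010],1.332,4))
E
```

```text
(580, 450) [ 0.409 -0.457  0.1  ]
(610, 350) [ 0.587 -0.464  0.1  ]
(575, 395) [ 0.494 -0.428  0.1  ]
(590, 460) [ 0.399 -0.476  0.1  ]
t 0.8 at [ 0.234  -0.5795  0.2313] rpy [3.142 0.    0.384] q [ 1.12  0.52 -0.04  1.6   0.02  1.02 -0.11] F [0.2 0.4 0.6] w 0.0851
n 5 step cm 3.07 twist -7.06
[[2.19,-1.91,-0.97],[2.41,-1.62,-0.97],[2.59,-1.32,-0.97],[2.74,-0.99,-0.97],[2.84,-0.64,-0.97]]
n 6 step cm 4.27 twist -3.17
[[2.92,0.82,3.0],[2.87,0.98,3.0],[2.81,1.13,3.0],[2.74,1.29,3.0],[2.67,1.44,3.0],[2.58,1.58,3.0]]
n 4 step cm 2.25 twist -0.0
[[0.0,0.0,2.25],[0.0,0.0,2.25],[0.0,0.0,2.25],[0.0,0.0,2.25]]
```

Call:
{"api": "move_arm", "payload": {
  "gripper": [1, 1, 1, 1, 1],
  "linear": [
    [2.19, -1.91, -0.97],
    [2.41, -1.62, -0.97],
    [2.59, -1.32, -0.97],
    [2.74, -0.99, -0.97],
    [2.84, -0.64, -0.97]
  ],
  "twist": [-7.06, -7.06, -7.06, -7.06, -7.06],
  "squeeze": 60
}}

```text
clock: 1.3
position: [0.3003, -0.4489, 0.2803]
tool_rot: [3.141, 0.0, 1.005]
force: [-1.1, -0.6, -0.4]
grip_width: 0.0855
finger_force: 0.0
```

Call:
{"api": "move_arm", "payload": {
  "gripper": [1, 1, 1, 1, 1, 1],
  "linear": [
    [2.92, 0.82, 3.0],
    [2.87, 0.98, 3.0],
    [2.81, 1.13, 3.0],
    [2.74, 1.29, 3.0],
    [2.67, 1.44, 3.0],
    [2.58, 1.58, 3.0]
  ],
  "twist": [-3.17, -3.17, -3.17, -3.17, -3.17, -3.17]
}}

```text
clock: 1.9
position: [0.4367, -0.3284, 0.0988]
tool_rot: [3.141, 0.0, 1.334]
force: [1.1, -1.4, 0.1]
grip_width: 0.0854
finger_force: 0.0
```

Run:
```python
from plan import *
plan(([.4357,-.3292,.010],1.332,4))
```

```text
t 1.9 at [ 0.4367 -0.3284  0.0988] rpy [3.141 0.    1.334] q [ 0.74  0.59 -0.29  1.91  0.25  0.68  0.07] F [ 1.1 -1.4  0.1] w 0.0854
n 4 step cm 2.22 twist 0.03
[[-0.03,-0.02,2.22],[-0.03,-0.02,2.22],[-0.03,-0.02,2.22],[-0.03,-0.02,2.22]]
```

Call:
{"api": "move_arm", "payload": {
  "gripper": [1, 1, 1, 1, 0, 0, 0, 0],
  "linear": [
    [-0.1, -0.1, 2.5],
    [0, 0, 2.5],
    [0, 0, 2.4],
    [0, 0, 1.5],
    [0, 0, 0],
    [0, 0, 0],
    [0, 0, 0],
    [0, 0, 0]
  ],
  "twist": [0, 0, 0, 0, 0, 0, 0, 0]
}}

```text
clock: 2.7
position: [0.4351, -0.3304, 0.0122]
tool_rot: [3.14, 0.001, 1.331]
force: [-1.1, 1.9, 7.3]
grip_width: 0.0385
finger_force: 60.2
```

Call:
{"api": "move_arm", "payload": {
  "gripper": [0, 0, 0, 0, 0, 0, 0, 0],
  "linear": [
    [0, 0, 0],
    [0, 0, 0],
    [0, 0, -1],
    [0, 0, -3],
    [0, 0, -4],
    [0, 0, -4],
    [0, 0, -2],
    [0, 0, 0]
  ],
  "twist": [0, 0, 0, 0, 0, 0, 0, 0]
}}

```text
clock: 3.5
position: [0.4358, -0.3308, 0.1547]
tool_rot: [3.136, 0.002, 1.331]
force: [-0.0, -0.6, -3.5]
grip_width: 0.0382
finger_force: 61.5
```

Run:
```python
from plan import *
plan(([.49,.2065,.16],3.087,16),([.49,.2065,.045],3.087,5))
```

```text
t 3.5 at [ 0.4358 -0.3308  0.1547] rpy [3.136e+00 2.000e-03 1.331e+00] q [ 0.77  0.51 -0.32  1.87  0.22  0.79  0.1 ] F [-0.  -0.6 -3.5] w 0.0382
n 16 step cm 3.38 twist -6.29
[[3.34,-0.47,-0.03],[3.37,-0.1,-0.03],[3.36,0.27,-0.03],[3.31,0.64,-0.03],[3.22,1.0,-0.03],[3.1,1.34,-0.03],[2.93,1.68,-0.03],[2.73,1.99,-0.03],[2.49,2.27,-0.03],[2.23,2.53,-0.03],[1.94,2.76,-0.03],[1.63,2.96,-0.03],[1.29,3.12,-0.03],[0.94,3.24,-0.03],[0.58,3.32,-0.03],[0.22,3.37,-0.03]]
n 5 step cm 2.30 twist -0.0
[[0.0,0.0,2.3],[0.0,0.0,2.3],[0.0,0.0,2.3],[0.0,0.0,2.3],[0.0,0.0,2.3]]
```

Call:
{"api": "move_arm", "payload": {
  "gripper": [0, 0, 0, 0, 0, 0, 0, 0],
  "linear": [
    [3.34, -0.47, 0],
    [3.37, -0.1, 0],
    [3.36, 0.27, 0],
    [3.31, 0.64, 0],
    [3.22, 1.0, 0],
    [3.1, 1.34, 0],
    [2.93, 1.68, 0],
    [2.73, 1.99, 0]
  ],
  "twist": [-6.29, -6.29, -6.29, -6.29, -6.29, -6.29, -6.29, -6.29]
}}

```text
clock: 4.3
position: [0.4611, -0.0601, 0.1506]
tool_rot: [-3.141, -0.0, 2.214]
force: [0.3, 0.1, -3.1]
grip_width: 0.0383
finger_force: 61.4
```

Call:
{"api": "move_arm", "payload": {
  "gripper": [0, 0, 0, 0, 0, 0, 0, 0],
  "linear": [
    [2.49, 2.27, 0],
    [2.23, 2.53, 0],
    [1.94, 2.76, 0],
    [1.63, 2.96, 0],
    [1.29, 3.12, 0],
    [0.94, 3.24, 0],
    [0.58, 3.32, 0],
    [0.22, 3.37, 0]
  ],
  "twist": [-6.29, -6.29, -6.29, -6.29, -6.29, -6.29, -6.29, -6.29]
}}

```text
clock: 5.1
position: [0.488, 0.2083, 0.1504]
tool_rot: [-3.141, -0.001, 3.093]
force: [0.0, 0.3, -1.2]
grip_width: 0.0384
finger_force: 61.4
```

Run:
```python
from plan import *
plan(([.4913,.2065,.16],3.087,1),([.4913,.2065,.045],3.087,5))
```

```text
t 5.1 at [0.488  0.2083 0.1504] rpy [-3.141e+00 -1.000e-03  3.093e+00] q [ 0.06  0.59 -0.8   1.89  0.55  0.89  0.51] F [ 0.   0.3 -1.2] w 0.0384
n 1 step cm 1.03 twist 0.33
[[-0.34,-0.17,-0.96]]
n 5 step cm 2.30 twist -0.0
[[0.0,0.0,2.3],[0.0,0.0,2.3],[0.0,0.0,2.3],[0.0,0.0,2.3],[0.0,0.0,2.3]]
```

Call:
{"api": "move_arm", "payload": {
  "gripper": [0, 0, 0, 0, 0],
  "linear": [
    [-0.34, -0.17, 0],
    [0, 0, 3],
    [0, 0, 3],
    [0, 0, 2.5],
    [0, 0, 0]
  ],
  "twist": [0.3, 0, 0, 0, 0]
}}

```text
clock: 5.6
position: [0.4899, 0.2043, 0.0631]
tool_rot: [-3.139, -0.004, 3.083]
force: [-0.3, 0.3, -1.5]
grip_width: 0.0385
finger_force: 61.4
```

Call:
{"api": "move_arm", "payload": {
  "gripper": [0, 0, 0, 0],
  "linear": [
    [0, 0, 0.7],
    [0, 0, 0.7],
    [0, 0, 0.5],
    [0, 0, 0]
  ],
  "twist": [0, 0, 0, 0]
}}

```text
clock: 6.0
position: [0.4917, 0.2052, 0.0467]
tool_rot: [-3.141, -0.0, 3.083]
force: [0.4, -0.1, -2.0]
grip_width: 0.0384
finger_force: 61.6
```

Call:
{"api": "move_arm", "payload": {
  "gripper": [0, 0, 0, 0],
  "linear": [
    [0, 0.1, 0.2],
    [0, 0, 0.2],
    [0, 0, 0],
    [0, 0, 0]
  ],
  "twist": [0, 0, 0, 0]
}}

```text
clock: 6.4
position: [0.4918, 0.2064, 0.0429]
tool_rot: [3.142, 0.0, 3.083]
force: [-0.1, -0.5, -2.6]
grip_width: 0.0388
finger_force: 61.6
```

Call:
{"api": "move_arm", "payload": {
  "gripper": [0, 0, 0.65, 0.65, 0.65],
  "linear": [
    [0, 0, 0.1],
    [0, 0, 0],
    [0, 0, 0],
    [0, 0, 0],
    [0, 0, 0]
  ],
  "twist": [0, 0, 0, 0, 0]
}}

```text
clock: 6.9
position: [0.4918, 0.2064, 0.0418]
tool_rot: [3.141, 0.0, 3.083]
force: [1.0, 0.4, 0.8]
grip_width: 0.0553
finger_force: 0.0
```

Call:
{"api": "move_arm", "payload": {
  "gripper": [0.65, 0.65, 0.65, 0.65, 0.65, 0.65],
  "linear": [
    [0, 0, -2],
    [0, 0, -3],
    [0, 0, -4],
    [0, 0, -4],
    [0, 0, -2],
    [0, 0, 0]
  ],
  "twist": [0, 0, 0, 0, 0, 0]
}}

```text
clock: 7.5
position: [0.4928, 0.2069, 0.1944]
tool_rot: [3.14, 0.004, 3.083]
force: [0.6, -1.0, -1.0]
grip_width: 0.0553
finger_force: 0.0
```

Run:
```python
from plan import *
plan(([.576,.2018,.20],3.087,3),([.576,.2018,.115],3.087,3),([.576,.2018,.088],3.087,2))
```

```text
t 7.5 at [0.4928 0.2069 0.1944] rpy [3.14  0.004 3.083] q [ 0.1   0.54 -0.84  1.85  0.49  0.97  0.56] F [ 0.6 -1.  -1. ] w 0.0553
n 3 step cm 2.79 twist -0.08
[[-2.78,-0.01,-0.19],[-2.78,-0.01,-0.19],[-2.78,-0.01,-0.19]]
n 3 step cm 2.83 twist -0.0
[[0.0,0.0,2.83],[0.0,0.0,2.83],[0.0,0.0,2.83]]
n 2 step cm 1.35 twist -0.0
[[0.0,0.0,1.35],[0.0,0.0,1.35]]
```

Call:
{"api": "move_arm", "payload": {
  "gripper": [0.65, 0.65, 0.65, 0.65],
  "linear": [
    [-2.8, 0, 0],
    [-2.8, 0, 0],
    [-2.8, 0, 0],
    [0, 0, 0]
  ],
  "twist": [0, 0, 0, 0]
}}

```text
clock: 7.9
position: [0.5779, 0.2005, 0.1903]
tool_rot: [-3.141, -0.001, 3.081]
force: [-1.0, -0.2, 0.3]
grip_width: 0.0553
finger_force: 0.0
```

Run:
```python
from plan import *
f=grab('scene'); i=f['img'][...,::-1]
cv2.imwrite('pics/v1.png',cv2.resize(i[150:310,150:390],(800,533),interpolation=cv2.INTER_CUBIC))
plan(([.576,.2018,.115],3.087,3),([.576,.2018,.088],3.087,2))
```

```text
t 8.0 at [0.5761 0.201  0.1903] rpy [-3.141e+00 -1.000e-03  3.082e+00] q [ 0.09  0.66 -0.8   1.65  0.52  1.06  0.64] F [-0.9  1.1  0.3] w 0.0557
n 3 step cm 2.51 twist -0.1
[[0.01,0.02,2.51],[0.01,0.02,2.51],[0.01,0.02,2.51]]
n 2 step cm 1.35 twist -0.0
[[0.0,0.0,1.35],[0.0,0.0,1.35]]
```

View pics/v1.png

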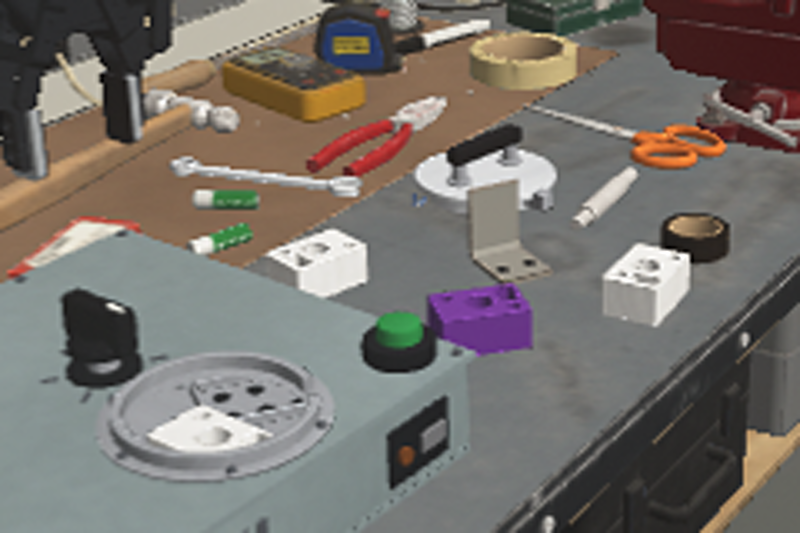

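Run:
```python
from plan import *
f=grab('top'); g=grab('scene')
S=93/800
for u,v in((336,420),(305,440),(333,387),(366,398),(340,454)): print('top hole',at(f,(u/4+75,v/4+100),.03).round(4))
for u,v in((440,320),(530,300),(640,330),(560,350),(470,368)): print('scene hole',at(g,(u*S+165,v*S+232),.03).round(4))
for u,v in((222,410),(255,390),(265,405),(300,400)): print('scene now',at(g,(u*.3+150,v*.3+150),.03).round(4))
for u,v in((150,430),(205,408),(270,435)): print('block corner z.058',at(g,(u*.3+150,v*.3+150),.058).round(4))
```

```text
top hole [0.4898 0.2059 0.03  ]
top hole [0.4706 0.2195 0.03  ]
top hole [0.5103 0.2166 0.03  ]
top hole [0.5102 0.1934 0.03  ]
top hole [0.4691 0.1945 0.03  ]
scene hole [0.5489 0.1392 0.03  ]
scene hole [0.5376 0.1216 0.03  ]
scene hole [0.5082 0.1184 0.03  ]
scene hole [0.5176 0.1346 0.03  ]
scene hole [0.5294 0.1511 0.03  ]
scene now [0.5386 0.1494 0.03  ]
scene now [0.5375 0.122  0.03  ]
scene now [0.5215 0.1319 0.03  ]
scene now [0.5081 0.1167 0.03  ]
block corner z.058 [0.5236 0.2194 0.058 ]
block corner z.058 [0.5143 0.187  0.058 ]
block corner z.058 [0.467  0.1891 0.058 ]
```

Call:
{"api": "move_arm", "payload": {
  "gripper": [0.65, 0.65, 0.65, 0.65, 0.65, 0, 0, 0],
  "linear": [
    [0, 0, 2.5],
    [0, 0, 2.5],
    [0, 0, 2.2],
    [0, 0, 1.5],
    [0, 0, 1.3],
    [0, 0, 0],
    [0, 0, 0],
    [0, 0, 0]
  ],
  "twist": [-0.3, 0, 0, 0, 0, 0, 0, 0]
}}

```text
clock: 8.85
position: [0.576, 0.2014, 0.0928]
tool_rot: [-3.142, 0.001, 3.088]
force: [-9.8, -12.0, 38.6]
grip_width: 0.0127
finger_force: 57.0
```

Call:
{"api": "move_arm", "payload": {
  "gripper": [0, 0, 0],
  "linear": [
    [0, 0, 0],
    [0, 0, 0],
    [0, 0, 0]
  ],
  "twist": [0, 0, 0]
}}

```text
clock: 9.15
position: [0.576, 0.2014, 0.0929]
tool_rot: [-3.142, 0.001, 3.088]
force: [-2.1, -2.4, 5.3]
grip_width: 0.0127
finger_force: 59.4
```

Call:
{"api": "move_arm", "payload": {
  "gripper": [0, 0, 0, 0, 0, 0, 0, 0],
  "linear": [
    [0, 0, -0.2],
    [0, 0, 0],
    [0, 0, 0],
    [0, 0, 0],
    [0, 0, 0],
    [0, 0, 0],
    [0, 0, 0],
    [0, 0, 0]
  ],
  "twist": [5, 8, 8, 8, 8, 8, 8, 7]
}}

```text
clock: 9.95
position: [0.5759, 0.2013, 0.0931]
tool_rot: [3.141, -0.0, 2.035]
force: [9.7, 4.1, -30.1]
grip_width: 0.0124
finger_force: 62.1
```

Call:
{"api": "move_arm", "payload": {
  "gripper": [0, 0],
  "linear": [
    [0, 0, 0],
    [0, 0, 0]
  ],
  "twist": [0, 0]
}}

```text
clock: 10.15
position: [0.5759, 0.2013, 0.0931]
tool_rot: [3.141, -0.0, 2.041]
force: [9.8, 2.3, -27.3]
grip_width: 0.0126
finger_force: 62.4
```

Call:
{"api": "move_arm", "payload": {
  "gripper": [0.5, 0.5, 0.5, 0.5, 0.5, 0.5, 0.5],
  "linear": [
    [0, 0, 0],
    [0, 0, 0],
    [0, 0, 0],
    [0, 0, -3],
    [0, 0, -4],
    [0, 0, -4],
    [0, 0, 0]
  ],
  "twist": [0, 0, 0, 0, 0, 0, 0]
}}

```text
clock: 10.85
position: [0.5775, 0.2027, 0.2095]
tool_rot: [3.134, 0.001, 2.041]
force: [0.5, -0.2, -0.1]
grip_width: 0.0427
finger_force: 0.0
```

```bash
cat > chk.py <<'E'
from meas import *
def blocks():
    f=grab('top'); n,l,st,c=whites(f,165); out=[]
    for i in range(1,n):
        if 250<st[i,4]<800 and 200<c[i][0]<430 and 150<c[i][1]<330:
            r=fitbox(f,(l==i),at(f,c[i],.02)[:2])
            if r.fun<.35: out.append(r.x); print('blk',c[i].round(0),r.x.round(4),'toolyaw',round((r.x[2]+np.pi/2)%np.pi,3),round(r.fun,3))
    return out
E
python3 - <<'E'
from plan import *
from chk import *
blocks()
plan(([.45,-.02,.16],1.666,10))
E
```

```text
blk [269. 188.] [ 0.6358 -0.0484  2.9049] toolyaw 1.334 0.091
blk [280. 271.] [ 0.4289 -0.1481  3.2338] toolyaw 1.663 0.121
t 10.9 at [0.5767 0.202  0.2068] rpy [3.137e+00 1.000e-03 2.041e+00] q [-0.07  0.57 -0.54  1.65  0.33  1.01 -0.25] F [-0.4 -0.7 -1.3] w 0.0428
n 10 step cm 2.60 twist 2.15
[[-1.41,-2.13,0.47],[-1.48,-2.08,0.47],[-1.56,-2.02,0.47],[-1.64,-1.96,0.47],[-1.71,-1.9,0.47],[-1.78,-1.84,0.47],[-1.85,-1.77,0.47],[-1.91,-1.7,0.47],[-1.97,-1.62,0.47],[-2.03,-1.55,0.47]]
```

Run:
```python
from plan import *
plan(([.4289,-.1481,.11],1.663,10))
```

```text
t 10.9 at [0.5767 0.202  0.2068] rpy [3.137e+00 1.000e-03 2.041e+00] q [-0.07  0.57 -0.54  1.65  0.33  1.01 -0.25] F [-0.4 -0.7 -1.3] w 0.0428
n 10 step cm 3.92 twist 2.17
[[-2.45,-2.9,0.97],[-2.56,-2.81,0.97],[-2.66,-2.71,0.97],[-2.76,-2.61,0.97],[-2.86,-2.5,0.97],[-2.95,-2.39,0.97],[-3.04,-2.28,0.97],[-3.13,-2.16,0.97],[-3.2,-2.04,0.97],[-3.28,-1.92,0.97]]
```

Call:
{"api": "move_arm", "payload": {
  "gripper": [0.8, 0.9, 1, 1, 1],
  "linear": [
    [-2.45, -2.9, 0.97],
    [-2.56, -2.81, 0.97],
    [-2.66, -2.71, 0.97],
    [-2.76, -2.61, 0.97],
    [-2.86, -2.5, 0.97]
  ],
  "twist": [2.17, 2.17, 2.17, 2.17, 2.17]
}}

```text
clock: 11.4
position: [0.5005, 0.0252, 0.1546]
tool_rot: [-3.141, -0.0, 1.85]
force: [1.0, -0.4, -0.3]
grip_width: 0.0853
finger_force: 0.0
```

Call:
{"api": "move_arm", "payload": {
  "gripper": [1, 1, 1, 1, 1, 1],
  "linear": [
    [-2.95, -2.39, 0.97],
    [-3.04, -2.28, 0.97],
    [-3.13, -2.16, 0.97],
    [-3.2, -2.04, 0.97],
    [-3.28, -1.92, 0.97],
    [0, 0, 0]
  ],
  "twist": [2.17, 2.17, 2.17, 2.17, 2.17, 0]
}}

```text
clock: 12.0
position: [0.4245, -0.1524, 0.1053]
tool_rot: [-3.138, 0.0, 1.655]
force: [1.0, 1.3, 1.0]
grip_width: 0.0853
finger_force: 0.0
```

Run:
```python
from plan import *
from chk import *
blocks()
plan(([.4289,-.1481,.011],1.663,4))
```

```text
t 12.1 at [ 0.426  -0.1502  0.106 ] rpy [-3.139 -0.     1.658] q [ 0.51  0.48 -0.39  2.13  0.32  0.59 -0.02] F [0.9 0.5 0.8] w 0.0852
n 4 step cm 2.37 twist -0.07
[[0.05,0.08,2.37],[0.05,0.08,2.37],[0.05,0.08,2.37],[0.05,0.08,2.37]]
```

Call:
{"api": "move_arm", "payload": {
  "gripper": [1, 1, 1, 1, 0, 0, 0, 0],
  "linear": [
    [0.1, 0.2, 2.5],
    [0, 0, 2.5],
    [0, 0, 2.5],
    [0, 0, 1.9],
    [0, 0, 0],
    [0, 0, 0],
    [0, 0, 0],
    [0, 0, 0]
  ],
  "twist": [0, 0, 0, 0, 0, 0, 0, 0]
}}

```text
clock: 12.85
position: [0.43, -0.1472, 0.014]
tool_rot: [3.14, 0.001, 1.662]
force: [-3.0, 1.4, 9.3]
grip_width: 0.0383
finger_force: 59.1
```

Call:
{"api": "move_arm", "payload": {
  "gripper": [0, 0, 0, 0, 0, 0, 0, 0],
  "linear": [
    [0, 0, 0],
    [0, 0, 0],
    [0, 0, -1],
    [0, 0, -3],
    [0, 0, -4],
    [0, 0, -4],
    [0, 0, -2],
    [0, 0, 0]
  ],
  "twist": [0, 0, 0, 0, 0, 0, 0, 0]
}}

```text
clock: 13.65
position: [0.4308, -0.1479, 0.1563]
tool_rot: [3.137, 0.003, 1.662]
force: [0.3, 0.3, -3.7]
grip_width: 0.0384
finger_force: 62.1
```

Run:
```python
from plan import *
plan(([.4905,.2065,.155],3.087,12))
```

```text
t 13.7 at [ 0.4308 -0.1479  0.1563] rpy [3.137e+00 3.000e-03 1.662e+00] q [ 0.56  0.39 -0.45  2.09  0.26  0.7   0.03] F [ 0.3  0.3 -3.7] w 0.0384
n 12 step cm 3.00 twist -6.81
[[2.9,0.76,0.01],[2.78,1.1,0.01],[2.63,1.42,0.01],[2.45,1.73,0.01],[2.23,2.0,0.01],[1.97,2.25,0.01],[1.69,2.47,0.01],[1.39,2.65,0.01],[1.06,2.8,0.01],[0.72,2.91,0.01],[0.37,2.97,0.01],[0.02,2.99,0.01]]
```

Call:
{"api": "move_arm", "payload": {
  "gripper": [0, 0, 0, 0, 0, 0],
  "linear": [
    [2.9, 0.76, 0],
    [2.78, 1.1, 0],
    [2.63, 1.42, 0],
    [2.45, 1.73, 0],
    [2.23, 2.0, 0],
    [1.97, 2.25, 0]
  ],
  "twist": [-6.81, -6.81, -6.81, -6.81, -6.81, -6.81]
}}

```text
clock: 14.25
position: [0.4589, 0.031, 0.1526]
tool_rot: [-3.141, -0.0, 2.38]
force: [-0.3, 0.6, -2.1]
grip_width: 0.0384
finger_force: 62.0
```

Call:
{"api": "move_arm", "payload": {
  "gripper": [0, 0, 0, 0, 0, 0, 0, 0],
  "linear": [
    [1.69, 2.47, 0],
    [1.39, 2.65, 0],
    [1.06, 2.8, 0],
    [0.72, 2.91, 0],
    [0.37, 2.97, 0],
    [0.02, 2.99, 0],
    [0, 0, 0],
    [0, 0, 0]
  ],
  "twist": [-6.81, -6.81, -6.81, -6.81, -6.81, -6.81, 0, 0]
}}

```text
clock: 15.05
position: [0.4883, 0.2072, 0.1522]
tool_rot: [-3.141, -0.001, 3.089]
force: [0.1, -0.8, -2.7]
grip_width: 0.0386
finger_force: 62.0
```

Run:
```python
from plan import *
plan(([.489,.2065,.16],3.087,1))
```

```text
t 15.1 at [0.4883 0.2072 0.1522] rpy [-3.141e+00 -1.000e-03  3.089e+00] q [ 0.07  0.59 -0.81  1.89  0.54  0.89  0.51] F [ 0.1 -0.8 -2.7] w 0.0386
n 1 step cm 0.79 twist 0.12
[[-0.07,-0.06,-0.78]]
```

Call:
{"api": "move_arm", "payload": {
  "gripper": [0, 0, 0, 0, 0, 0],
  "linear": [
    [-0.1, 0, 2.5],
    [0, 0, 2.5],
    [0, 0, 2.0],
    [0, 0, 1.0],
    [0, 0, 1.0],
    [0, 0, 0]
  ],
  "twist": [0, 0, 0, 0, 0, 0]
}}

```text
clock: 15.65
position: [0.4896, 0.2065, 0.0622]
tool_rot: [-3.141, -0.001, 3.088]
force: [0.0, -0.1, -1.8]
grip_width: 0.0383
finger_force: 62.0
```

Call:
{"api": "move_arm", "payload": {
  "gripper": [0, 0, 0, 0],
  "linear": [
    [0, 0, 0.6],
    [0, 0, 0.6],
    [0, 0, 0],
    [0, 0, 0]
  ],
  "twist": [0, 0, 0, 0]
}}

```text
clock: 16.05
position: [0.4899, 0.207, 0.0509]
tool_rot: [3.142, 0.0, 3.089]
force: [0.1, 0.2, -2.5]
grip_width: 0.0386
finger_force: 62.1
```

Call:
{"api": "move_arm", "payload": {
  "gripper": [0, 0, 0, 0, 0],
  "linear": [
    [0, 0, 0.3],
    [0, 0, 0.3],
    [0, 0, 0.1],
    [0, 0, 0],
    [0, 0, 0]
  ],
  "twist": [0, 0, 0, 0, 0]
}}

```text
clock: 16.55
position: [0.4899, 0.2071, 0.0441]
tool_rot: [3.142, 0.0, 3.089]
force: [-2.5, -1.4, 6.6]
grip_width: 0.0381
finger_force: 63.1
```

Call:
{"api": "move_arm", "payload": {
  "gripper": [0.65, 0.65, 0.65],
  "linear": [
    [0, 0, 0],
    [0, 0, 0],
    [0, 0, 0]
  ],
  "twist": [0, 0, 0]
}}

```text
clock: 16.85
position: [0.4899, 0.207, 0.0438]
tool_rot: [3.142, 0.0, 3.089]
force: [0.2, -0.7, 1.4]
grip_width: 0.0555
finger_force: 0.0
```

Call:
{"api": "move_arm", "payload": {
  "gripper": [0.65, 0.65, 0.65, 0.65, 0.65, 0.65],
  "linear": [
    [0, 0, -2],
    [0, 0, -3],
    [0, 0, -4],
    [0, 0, -4],
    [0, 0, -2],
    [0, 0, 0]
  ],
  "twist": [0, 0, 0, 0, 0, 0]
}}

```text
clock: 17.45
position: [0.491, 0.2075, 0.1964]
tool_rot: [3.14, 0.004, 3.088]
force: [-0.3, -0.3, -0.7]
grip_width: 0.0554
finger_force: 0.0
```

Run:
```python
from plan import *
f=grab('scene'); i=f['img'][...,::-1]
cv2.imwrite('pics/v2.png',cv2.resize(i[210:310,150:300],(750,500),interpolation=cv2.INTER_CUBIC))
plan(([.576,.2018,.195],2.041,8),([.576,.2018,.115],2.041,3))
```

```text
t 17.5 at [0.4904 0.207  0.1947] rpy [3.141e+00 2.000e-03 3.088e+00] q [ 0.1   0.54 -0.85  1.85  0.49  0.97  0.56] F [-0.3 -0.9 -0.9] w 0.0553
n 8 step cm 1.08 twist 7.5
[[-1.07,-0.01,-0.0],[-1.06,0.13,-0.0],[-1.04,0.27,-0.0],[-0.99,0.4,-0.0],[-0.93,0.53,-0.0],[-0.85,0.65,-0.0],[-0.76,0.75,-0.0],[-0.66,0.85,-0.0]]
n 3 step cm 2.67 twist -0.0
[[0.0,0.0,2.67],[0.0,0.0,2.67],[0.0,0.0,2.67]]
```

View pics/v2.png

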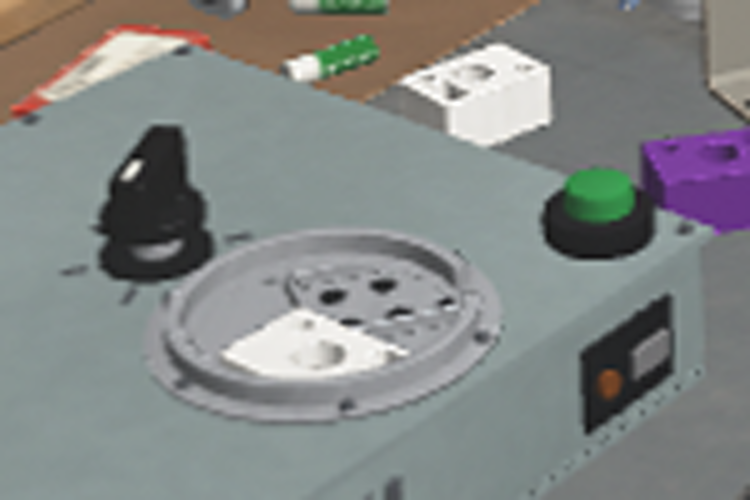

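Call:
{"api": "move_arm", "payload": {
  "gripper": [0.65, 0.65, 0.65, 0.65, 0.65, 0.65, 0.65, 0.65],
  "linear": [
    [-1.07, 0, 0],
    [-1.06, 0.13, 0],
    [-1.04, 0.27, 0],
    [-0.99, 0.4, 0],
    [-0.93, 0.53, 0],
    [-0.85, 0.65, 0],
    [-0.76, 0.75, 0],
    [-0.66, 0.85, 0]
  ],
  "twist": [7.5, 7.5, 7.5, 7.5, 7.5, 7.5, 7.5, 7.5]
}}

```text
clock: 18.3
position: [0.5753, 0.2017, 0.1923]
tool_rot: [-3.14, 0.0, 2.036]
force: [-0.1, -0.3, 0.6]
grip_width: 0.0558
finger_force: 0.0
```

Call:
{"api": "move_arm", "payload": {
  "gripper": [0.5, 0.5, 0.5, 0.5, 0.5, 0.5],
  "linear": [
    [0, 0, 0],
    [0, 0, 2.5],
    [0, 0, 2.5],
    [0, 0, 2.5],
    [0, 0, 2.4],
    [0, 0, 0]
  ],
  "twist": [0, 0, 0, 0, 0, 0]
}}

```text
clock: 18.9
position: [0.573, 0.2013, 0.0915]
tool_rot: [-3.136, -0.001, 2.046]
force: [0.5, -0.3, 0.4]
grip_width: 0.0429
finger_force: 0.0
```

Call:
{"api": "move_arm", "payload": {
  "gripper": [0, 0, 0, 0, 0, 0],
  "linear": [
    [0, 0, 0],
    [0, 0, 0],
    [0, 0, 0],
    [0, 0, 0],
    [0, 0, 0],
    [0, 0, 0]
  ],
  "twist": [0, 0, 0, 0, 0, 0]
}}

```text
clock: 19.5
position: [0.5756, 0.2022, 0.0962]
tool_rot: [3.14, 0.0, 2.042]
force: [-4.0, -0.9, 8.3]
grip_width: 0.0126
finger_force: 59.8
```

Call:
{"api": "move_arm", "payload": {
  "gripper": [0, 0, 0, 0, 0, 0, 0, 0],
  "linear": [
    [0, 0, 0],
    [0, 0, 0],
    [0, 0, 0],
    [0, 0, 0],
    [0, 0, 0],
    [0, 0, 0],
    [0, 0, 0],
    [0, 0, 0]
  ],
  "twist": [5, 8, 8, 8, 8, 8, 8, 7]
}}

```text
clock: 20.3
position: [0.5765, 0.2022, 0.0962]
tool_rot: [3.14, -0.002, 0.989]
force: [3.7, -0.8, -0.4]
grip_width: 0.0127
finger_force: 58.7
```

Call:
{"api": "move_arm", "payload": {
  "gripper": [0, 0, 0.5, 0.5, 0.5, 0.5, 0.5, 0.5],
  "linear": [
    [0, 0, 0],
    [0, 0, 0],
    [0, 0, 0],
    [0, 0, 0],
    [0, 0, 0],
    [0, 0, -3],
    [0, 0, -4],
    [0, 0, -4]
  ],
  "twist": [0, 0, 0, 0, 0, 0, 0, 0]
}}

```text
clock: 21.1
position: [0.5748, 0.2019, 0.2058]
tool_rot: [-3.141, 0.001, 0.996]
force: [0.9, 0.2, 0.4]
grip_width: 0.0425
finger_force: 0.0
```

Run:
```python
from plan import *
from chk import *
blocks()
plan(([.6358,-.0484,.12],1.322,8))
```

```text
blk [270. 187.] [ 0.636  -0.0484 -0.2454] toolyaw 1.325 0.087
t 21.1 at [0.5772 0.203  0.2126] rpy [ 3.138 -0.006  0.995] q [-0.25  0.53 -0.27  1.65  0.16  0.98 -1.15] F [1.9 0.7 7.6] w 0.0427
n 8 step cm 3.43 twist -2.34
[[-2.24,2.32,1.16],[-2.33,2.23,1.16],[-2.42,2.13,1.16],[-2.5,2.03,1.16],[-2.59,1.93,1.16],[-2.66,1.82,1.16],[-2.73,1.71,1.16],[-2.8,1.6,1.16]]
```

Call:
{"api": "move_arm", "payload": {
  "gripper": [0.8, 0.9, 1, 1, 1, 1, 1, 1],
  "linear": [
    [-2.24, 2.32, 0.7],
    [-2.33, 2.23, 0.7],
    [-2.42, 2.13, 0.7],
    [-2.5, 2.03, 1.2],
    [-2.59, 1.93, 1.5],
    [-2.66, 1.82, 1.5],
    [-2.73, 1.71, 1.5],
    [-2.8, 1.6, 1.5]
  ],
  "twist": [-2.34, -2.34, -2.34, -2.34, -2.34, -2.34, -2.34, -2.34]
}}

```text
clock: 21.95
position: [0.6336, -0.0505, 0.1111]
tool_rot: [-3.141, -0.0, 1.324]
force: [1.0, 0.3, -0.0]
grip_width: 0.0853
finger_force: 0.0
```

Call:
{"api": "move_arm", "payload": {
  "gripper": [1, 1, 1],
  "linear": [
    [0, 0, 0],
    [0, 0, 0],
    [0, 0, 0]
  ],
  "twist": [0, 0, 0]
}}

```text
clock: 22.25
position: [0.6336, -0.048, 0.1121]
tool_rot: [3.142, -0.001, 1.322]
force: [0.0, 0.9, -0.0]
grip_width: 0.0854
finger_force: 0.0
```

Run:
```python
from plan import *
plan(([.636,-.0484,.011],1.325,4))
```

```text
t 22.2 at [ 0.6336 -0.048   0.1121] rpy [ 3.142e+00 -1.000e-03  1.322e+00] q [ 0.18  0.69 -0.3   1.66  0.25  0.83 -0.47] F [ 0.   0.9 -0. ] w 0.0854
n 4 step cm 2.53 twist -0.04
[[0.01,0.06,2.53],[0.01,0.06,2.53],[0.01,0.06,2.53],[0.01,0.06,2.53]]
```

Call:
{"api": "move_arm", "payload": {
  "gripper": [1, 1, 1, 1, 0, 0, 0, 0],
  "linear": [
    [0, 0.2, 2.8],
    [0, 0, 2.8],
    [0, 0, 2.6],
    [0, 0, 1.9],
    [0, 0, 0],
    [0, 0, 0],
    [0, 0, 0],
    [0, 0, 0]
  ],
  "twist": [0, 0, 0, 0, 0, 0, 0, 0]
}}

```text
clock: 23.05
position: [0.6364, -0.0494, 0.0126]
tool_rot: [3.14, -0.001, 1.321]
force: [-2.7, 1.9, 7.8]
grip_width: 0.0387
finger_force: 60.9
```

Call:
{"api": "move_arm", "payload": {
  "gripper": [0, 0, 0, 0, 0, 0, 0, 0],
  "linear": [
    [0, 0, 0],
    [0, 0, 0],
    [0, 0, -1],
    [0, 0, -3],
    [0, 0, -4],
    [0, 0, -4],
    [0, 0, -3],
    [0, 0, 0]
  ],
  "twist": [0, 0, 0, 0, 0, 0, 0, 0]
}}

```text
clock: 23.85
position: [0.6376, -0.0498, 0.1664]
tool_rot: [3.134, -0.001, 1.321]
force: [1.2, -1.0, -2.7]
grip_width: 0.0384
finger_force: 61.3
```

Run:
```python
from plan import *
plan(([.490,.2065,.16],3.087,14))
```

```text
t 23.9 at [ 0.6376 -0.0498  0.1664] rpy [ 3.134e+00 -1.000e-03  1.321e+00] q [ 0.19  0.63 -0.32  1.61  0.23  0.93 -0.45] F [ 1.2 -1.  -2.7] w 0.0384
n 14 step cm 2.12 twist -7.23
[[1.51,-1.47,0.05],[1.69,-1.27,0.05],[1.83,-1.05,0.05],[1.95,-0.81,0.05],[2.04,-0.56,0.05],[2.09,-0.3,0.05],[2.11,-0.03,0.05],[2.1,0.23,0.05],[2.05,0.5,0.05],[1.98,0.75,0.05],[1.87,0.99,0.05],[1.73,1.22,0.05],[1.56,1.43,0.05],[1.37,1.61,0.05]]
```

Call:
{"api": "move_arm", "payload": {
  "gripper": [0, 0, 0, 0, 0, 0, 0],
  "linear": [
    [1.51, -1.47, 0],
    [1.69, -1.27, 0],
    [1.83, -1.05, 0],
    [1.95, -0.81, 0],
    [2.04, -0.56, 0],
    [2.09, -0.3, 0],
    [2.11, -0.03, 0]
  ],
  "twist": [-7.23, -7.23, -7.23, -7.23, -7.23, -7.23, -7.23]
}}

```text
clock: 24.55
position: [0.561, 0.0788, 0.1609]
tool_rot: [-3.141, 0.0, 2.21]
force: [-0.1, 0.2, -2.2]
grip_width: 0.039
finger_force: 61.2
```

Call:
{"api": "move_arm", "payload": {
  "gripper": [0, 0, 0, 0, 0, 0, 0, 0],
  "linear": [
    [2.1, 0.23, 0],
    [2.05, 0.5, 0],
    [1.98, 0.75, 0],
    [1.87, 0.99, 0],
    [1.73, 1.22, 0],
    [1.56, 1.43, 0],
    [1.37, 1.61, 0],
    [0, 0, 0]
  ],
  "twist": [-7.23, -7.23, -7.23, -7.23, -7.23, -7.23, -7.23, 0]
}}

```text
clock: 25.35
position: [0.4862, 0.2087, 0.1611]
tool_rot: [3.141, -0.0, 3.095]
force: [1.1, 1.4, -1.3]
grip_width: 0.0384
finger_force: 61.2
```

Call:
{"api": "move_arm", "payload": {
  "gripper": [0, 0],
  "linear": [
    [0, 0, 0],
    [0, 0, 0]
  ],
  "twist": [0, 0]
}}

```text
clock: 25.55
position: [0.4881, 0.2056, 0.1608]
tool_rot: [-3.141, 0.0, 3.085]
force: [-0.5, -0.1, -2.9]
grip_width: 0.0386
finger_force: 61.2
```

Run:
```python
from plan import *
plan(([.4909,.2065,.16],3.087,1))
f=grab('scene'); i=f['img'][...,::-1]
cv2.imwrite('pics/v3.png',cv2.resize(i[210:310,150:300],(750,500),interpolation=cv2.INTER_CUBIC))
```

```text
t 25.6 at [0.4881 0.2056 0.1608] rpy [-3.141  0.     3.085] q [ 0.07  0.57 -0.8   1.89  0.52  0.9   0.53] F [-0.5 -0.1 -2.9] w 0.0386
n 1 step cm 0.31 twist -0.1
[[-0.28,0.1,0.08]]
```

View pics/v3.png

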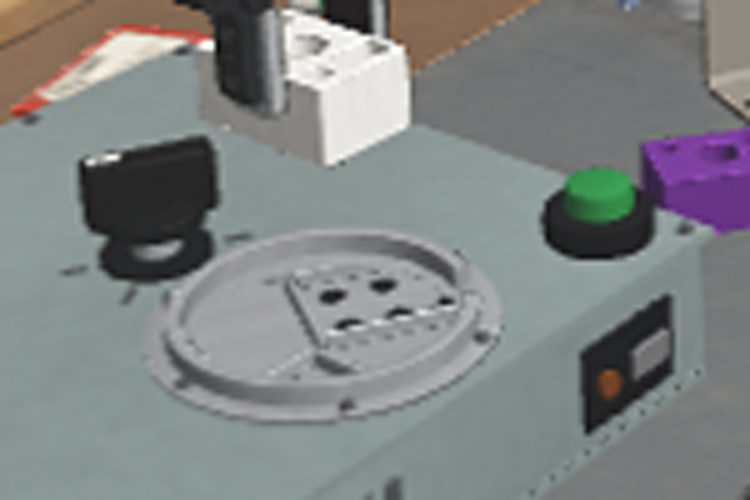

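The knob has turned and the pocket under the mouth, crop (330,310), is empty. Lowering the last block.

Call:
{"api": "move_arm", "payload": {
  "gripper": [0, 0, 0, 0, 0, 0, 0],
  "linear": [
    [-0.2, 0, 2.5],
    [0, 0, 2.5],
    [0, 0, 2.5],
    [0, 0, 1.5],
    [0, 0, 1.0],
    [0, 0, 0.6],
    [0, 0, 0]
  ],
  "twist": [0, 0, 0, 0, 0, 0, 0]
}}

```text
clock: 26.3
position: [0.4898, 0.2063, 0.0547]
tool_rot: [-3.142, -0.0, 3.087]
force: [-0.2, -0.3, -1.8]
grip_width: 0.0387
finger_force: 61.2
```

Call:
{"api": "move_arm", "payload": {
  "gripper": [0, 0, 0],
  "linear": [
    [0, 0, 0.5],
    [0, 0, 0],
    [0, 0, 0]
  ],
  "twist": [0, 0, 0]
}}

```text
clock: 26.6
position: [0.4899, 0.2064, 0.0501]
tool_rot: [3.141, 0.0, 3.087]
force: [-0.4, -0.2, -2.1]
grip_width: 0.0383
finger_force: 61.2
```

Call:
{"api": "move_arm", "payload": {
  "gripper": [0, 0, 0, 0, 0],
  "linear": [
    [-0.1, 0, 0.3],
    [0, 0, 0.3],
    [0, 0, 0.2],
    [0, 0, 0],
    [0, 0, 0]
  ],
  "twist": [0, 0, 0, 0, 0]
}}

```text
clock: 27.1
position: [0.4904, 0.2066, 0.0425]
tool_rot: [-3.141, -0.0, 3.088]
force: [-10.7, -1.5, 18.9]
grip_width: 0.0386
finger_force: 63.7
```

Call:
{"api": "move_arm", "payload": {
  "gripper": [0.65, 0.65, 0.65],
  "linear": [
    [0, 0, 0],
    [0, 0, 0],
    [0, 0, 0]
  ],
  "twist": [0, 0, 0]
}}

```text
clock: 27.4
position: [0.491, 0.2063, 0.0418]
tool_rot: [3.141, 0.0, 3.087]
force: [-0.1, -0.8, -0.8]
grip_width: 0.0556
finger_force: 0.0
```

Call:
{"api": "move_arm", "payload": {
  "gripper": [0.65, 0.65, 0.65, 0.65, 0.65, 0.65],
  "linear": [
    [0, 0, -2],
    [0, 0, -3],
    [0, 0, -4],
    [0, 0, -4],
    [0, 0, -2],
    [0, 0, 0]
  ],
  "twist": [0, 0, 0, 0, 0, 0]
}}

```text
clock: 28.0
position: [0.492, 0.2068, 0.1944]
tool_rot: [3.14, 0.004, 3.087]
force: [-0.3, -0.3, -0.7]
grip_width: 0.0553
finger_force: 0.0
```

```bash
cat > lid.py <<'E'
from wfit import *
def lidfit():
    # disc centre from both cameras
    def mk(f):
        m=(f['img'].astype(int).min(2)>165).astype(np.uint8); n,l,st,c=cv2.connectedComponentsWithStats(m)
        i=[k for k in range(1,n) if 700<st[k,4]<6000 and st[k,2]<110]; return [(c[k].round(0),st[k,4]) for k in i]
    print({n:mk(F[n]) for n in F})
    print('lid',opt(lambda p,s:-sum(samp(GG[n,s],proj(F[n],circ(p,.056,.018))).mean() for n in F),[.6232,-.2502],[.01,.01]))
lidfit()
f=F['top']; lab=f['img'].astype(int); 
# handle: dark pixels inside disc
c=proj(f,[[.6232,-.2502,.018]])[0]; yy,xx=np.mgrid[:420,:560]; m=(lab.max(2)<90)&(np.hypot(xx-c[0],yy-c[1])<26)
q=np.argwhere(m)[:,::-1]; P=np.array([at(f,u,.048)[:2] for u in q]); mu=P.mean(0); w,v=np.linalg.eigh(np.cov((P-mu).T)); d=v[:,1]*np.sign(v[1,1]); print('handle',mu.round(4),'dir',round(np.arctan2(d[1],d[0]),3),len(q),np.ptp((P-mu)@d).round(3))
E
python3 lid.py
python3 - <<'E'
from plan import *
plan()
from chk import *
blocks()
E
```

```text
{'top': [(array([141.,  12.]), np.int32(2173)), (array([348.,  21.]), np.int32(2063)), (array([246.,  26.]), np.int32(982)), (array([308.,  40.]), np.int32(2418)), (array([340., 215.]), np.int32(1210)), (array([223., 390.]), np.int32(1305))], 'scene': [(array([246.,  73.]), np.int32(3391)), (array([89., 31.]), np.int32(744)), (array([130.,  43.]), np.int32(1882)), (array([147., 112.]), np.int32(3743)), (array([102., 100.]), np.int32(1648))]}
lid (array([ 0.6231, -0.2502]), np.float64(-367.36))
handle [ 0.6222 -0.2483] dir 1.393 114 0.067
t 28.1 at [0.4909 0.206  0.1917] rpy [-3.141e+00  1.000e-03  3.087e+00] q [ 0.09  0.54 -0.83  1.86  0.48  0.96  0.57] F [-0.2 -0.6 -0.8] w 0.0554
```

Run:
```python
from plan import *
g=grab('scene')
for uv in((457,132),(470,140),(450,146)): print(at(g,uv,.014).round(3))
save({'img':g['img'][90:190,380:540]},'pics/v4.png'); i=cv2.imread('pics/v4.png'); cv2.imwrite('pics/v4.png',cv2.resize(i,(800,500),interpolation=cv2.INTER_CUBIC))
plan(([.6227,-.2493,.12],1.393,13),([.6227,-.2493,.024],1.393,4))
```

```text
[ 0.48  -1.189  0.014]
[ 0.406 -1.095  0.014]
[ 0.443 -0.981  0.014]
t 28.2 at [0.4904 0.206  0.1908] rpy [-3.141e+00 -1.000e-03  3.088e+00] q [ 0.09  0.54 -0.83  1.86  0.48  0.96  0.57] F [-0.2  0.5  0.6] w 0.0555
n 13 step cm 3.69 twist 7.47
[[-1.2,-3.44,0.54],[-1.64,-3.26,0.54],[-2.05,-3.02,0.54],[-2.43,-2.72,0.54],[-2.76,-2.38,0.54],[-3.05,-2.01,0.54],[-3.28,-1.59,0.54],[-3.46,-1.15,0.54],[-3.58,-0.69,0.54],[-3.64,-0.22,0.54],[-3.64,0.25,0.54],[-3.57,0.72,0.54],[-3.45,1.18,0.54]]
n 4 step cm 2.40 twist -0.0
[[0.0,0.0,2.4],[0.0,0.0,2.4],[0.0,0.0,2.4],[0.0,0.0,2.4]]
```

View pics/v4.png

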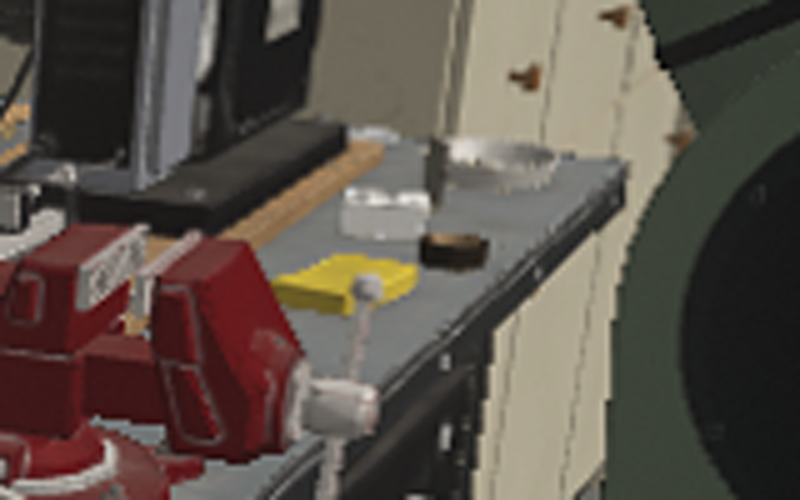

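The white thing at crop (385,212) is near (0.48, −1.19). That is 1.28 m from the base, out of reach and beyond the vise, so it's bench clutter and not one of the task blocks. All three blocks are loaded; next is the lid.

Call:
{"api": "move_arm", "payload": {
  "gripper": [0.65, 0.65, 0.65, 0.65, 0.65, 0.65, 0.65],
  "linear": [
    [-1.2, -3.44, 0],
    [-1.64, -3.26, 0],
    [-2.05, -3.02, 0],
    [-2.43, -2.72, 0.5],
    [-2.76, -2.38, 0.5],
    [-3.05, -2.01, 1],
    [-3.28, -1.59, 1]
  ],
  "twist": [7.47, 7.47, 7.47, 7.47, 7.47, 7.47, 7.47]
}}

```text
clock: 28.9
position: [0.5618, -0.0404, 0.1605]
tool_rot: [-3.141, -0.001, 2.17]
force: [1.3, 0.2, -0.4]
grip_width: 0.0555
finger_force: 0.0
```

Call:
{"api": "move_arm", "payload": {
  "gripper": [0.65, 0.65, 0.65, 0.65, 0.65, 0.65, 0.65, 0.65],
  "linear": [
    [-3.46, -1.15, 0.5],
    [-3.58, -0.69, 0.5],
    [-3.64, -0.22, 0.5],
    [-3.64, 0.25, 0.5],
    [-3.57, 0.72, 0.5],
    [-3.45, 1.18, 0.5],
    [0, 0, 0],
    [0, 0, 0]
  ],
  "twist": [7.47, 7.47, 7.47, 7.47, 7.47, 7.47, 0, 0]
}}

```text
clock: 29.7
position: [0.6223, -0.2491, 0.1301]
tool_rot: [-3.139, -0.0, 1.392]
force: [-0.7, 0.9, -0.1]
grip_width: 0.0556
finger_force: 0.0
```

Run:
```python
from plan import *
plan(([.6227,-.2493,.0235],1.393,4))
f=grab('scene'); save(f,'pics/v5.png')
```

```text
t 29.7 at [ 0.6223 -0.2491  0.1301] rpy [-3.139 -0.     1.392] q [ 0.49  0.72 -0.31  1.54  0.25  0.93 -0.08] F [-0.7  0.9 -0.1] w 0.0556
n 4 step cm 2.66 twist -0.01
[[-0.0,0.01,2.66],[-0.0,0.01,2.66],[-0.0,0.01,2.66],[-0.0,0.01,2.66]]
```

Call:
{"api": "move_arm", "payload": {
  "gripper": [0.6, 0.6, 0.6, 0.6, 0.6, 0.6],
  "linear": [
    [0, 0, 2.7],
    [0, 0, 2.7],
    [0, 0, 2.7],
    [0, 0, 1.5],
    [0, 0, 0.9],
    [0, 0, 0]
  ],
  "twist": [0, 0, 0, 0, 0, 0]
}}

```text
clock: 30.35
position: [0.6227, -0.2484, 0.0262]
tool_rot: [-3.14, -0.0, 1.394]
force: [0.5, 0.2, -0.3]
grip_width: 0.0512
finger_force: 0.0
```

Call:
{"api": "move_arm", "payload": {
  "gripper": [0, 0, 0, 0, 0, 0],
  "linear": [
    [0, 0, 0],
    [0, 0, 0],
    [0, 0, 0],
    [0, 0, 0],
    [0, 0, 0],
    [0, 0, 0]
  ],
  "twist": [0, 0, 0, 0, 0, 0],
  "squeeze": 80
}}

```text
clock: 30.95
position: [0.6231, -0.2493, 0.0282]
tool_rot: [3.141, 0.001, 1.393]
force: [-4.5, 1.1, 6.7]
grip_width: 0.0127
finger_force: 77.9
```

Call:
{"api": "move_arm", "payload": {
  "gripper": [0, 0, 0, 0, 0, 0, 0],
  "linear": [
    [0, 0, -1],
    [0, 0, -3],
    [0, 0, -4],
    [0, 0, -4],
    [0, 0, -3],
    [0, 0, 0],
    [0, 0, 0]
  ],
  "twist": [0, 0, 0, 0, 0, 0, 0]
}}

```text
clock: 31.65
position: [0.6228, -0.2491, 0.1775]
tool_rot: [3.141, 0.0, 1.393]
force: [0.4, 0.2, -6.6]
grip_width: 0.0123
finger_force: 80.7
```

Run:
```python
from plan import *
plan(([.490,.2065,.165],2.38,12))
f=grab('scene'); i=f['img'][...,::-1]; cv2.imwrite('pics/v6.png',cv2.resize(i[130:260,220:420],(800,520),interpolation=cv2.INTER_CUBIC))
```

```text
t 31.6 at [ 0.6228 -0.2491  0.1775] rpy [3.141 0.    1.393] q [ 0.49  0.66 -0.32  1.51  0.23  1.01 -0.07] F [ 0.4  0.2 -6.6] w 0.0123
n 12 step cm 3.96 twist -4.71
[[3.54,-1.76,0.1],[3.67,-1.47,0.1],[3.78,-1.16,0.1],[3.86,-0.84,0.1],[3.92,-0.52,0.1],[3.95,-0.2,0.1],[3.95,0.13,0.1],[3.93,0.45,0.1],[3.88,0.77,0.1],[3.8,1.09,0.1],[3.7,1.4,0.1],[3.57,1.7,0.1]]
```

Call:
{"api": "move_arm", "payload": {
  "gripper": [0, 0, 0, 0, 0, 0],
  "linear": [
    [3.54, -1.76, 0],
    [3.67, -1.47, 0],
    [3.78, -1.16, 0],
    [3.86, -0.84, 0],
    [3.92, -0.52, 0],
    [3.95, -0.2, 0]
  ],
  "twist": [-4.71, -4.71, -4.71, -4.71, -4.71, -4.71]
}}

```text
clock: 32.3
position: [0.5551, -0.0199, 0.1756]
tool_rot: [-3.14, -0.001, 1.889]
force: [0.3, 0.4, -4.9]
grip_width: 0.0118
finger_force: 80.6
```

Call:
{"api": "move_arm", "payload": {
  "gripper": [0, 0, 0, 0, 0, 0, 0, 0],
  "linear": [
    [3.95, 0.13, 0],
    [3.93, 0.45, 0],
    [3.88, 0.77, 0],
    [3.8, 1.09, 0],
    [3.7, 1.4, 0],
    [3.57, 1.7, 0],
    [0, 0, 0],
    [0, 0, 0]
  ],
  "twist": [-4.71, -4.71, -4.71, -4.71, -4.71, -4.71, 0, 0]
}}

```text
clock: 33.1
position: [0.4895, 0.207, 0.1758]
tool_rot: [-3.14, -0.001, 2.381]
force: [-0.2, -0.3, -5.6]
grip_width: 0.0123
finger_force: 80.7
```

Run:
```python
from plan import *
plan(([.490,.2063,.125],2.38,3))
```

```text
t 33.1 at [0.4895 0.207  0.1758] rpy [-3.140e+00 -1.000e-03  2.381e+00] q [-0.04  0.51 -0.64  1.88  0.39  0.88 -0.06] F [-0.2 -0.3 -5.6] w 0.0123
n 3 step cm 1.69 twist 0.01
[[-0.03,-0.01,1.69],[-0.03,-0.01,1.69],[-0.03,-0.01,1.69]]
```

Call:
{"api": "move_arm", "payload": {
  "gripper": [0, 0, 0, 0, 0, 0],
  "linear": [
    [-0.1, 0, 2.5],
    [0, 0, 2.0],
    [0, 0, 1.0],
    [0, 0, 0.8],
    [0, 0, 0],
    [0, 0, 0]
  ],
  "twist": [0, 0, 0, 0, 0, 0]
}}

```text
clock: 33.7
position: [0.4914, 0.2059, 0.1142]
tool_rot: [3.141, 0.0, 2.379]
force: [0.1, 0.6, -4.0]
grip_width: 0.012
finger_force: 80.6
```

Call:
{"api": "move_arm", "payload": {
  "gripper": [0, 0, 0, 0],
  "linear": [
    [0, 0, 0.3],
    [0, 0, 0.3],
    [0, 0, 0],
    [0, 0, 0]
  ],
  "twist": [0, 0, 0, 0]
}}

```text
clock: 34.1
position: [0.4914, 0.2061, 0.1081]
tool_rot: [3.141, 0.0, 2.379]
force: [1.3, -0.2, -1.5]
grip_width: 0.012
finger_force: 81.2
```

Call:
{"api": "move_arm", "payload": {
  "gripper": [0, 0, 0, 0],
  "linear": [
    [0.1, -0.1, 0],
    [0, 0, 0.3],
    [0, 0, 0],
    [0, 0, 0]
  ],
  "twist": [0, 0, 0, 0]
}}

```text
clock: 34.5
position: [0.4911, 0.2051, 0.1066]
tool_rot: [3.14, 0.003, 2.378]
force: [-1.0, -11.6, 33.5]
grip_width: 0.0123
finger_force: 86.6
```

Call:
{"api": "move_arm", "payload": {
  "gripper": [0, 0, 0, 0],
  "linear": [
    [0, 0, 0.2],
    [0, 0, 0.1],
    [0, 0, 0],
    [0, 0, 0]
  ],
  "twist": [0, 0, 0, 0]
}}

```text
clock: 34.9
position: [0.4923, 0.2043, 0.1044]
tool_rot: [3.139, 0.005, 2.377]
force: [2.6, -18.0, 47.9]
grip_width: 0.0118
finger_force: 91.0
```

Call:
{"api": "move_arm", "payload": {
  "gripper": [0, 0, 0, 0],
  "linear": [
    [0, 0, -0.2],
    [0, 0, 0],
    [0, 0, 0],
    [0, 0, 0]
  ],
  "twist": [0, 0, 0, 0]
}}

```text
clock: 35.3
position: [0.4915, 0.2048, 0.1053]
tool_rot: [3.14, 0.003, 2.378]
force: [5.1, -10.6, 23.5]
grip_width: 0.0122
finger_force: 87.2
```

Run:
```python
from plan import *
s=monitor.observe(); print(s['force'].round(1),s['moment'].round(2),s['position'].round(4),s['tool_rot'].round(3))
for n in('scene',):
    f=grab(n); i=f['img'][...,::-1]; cv2.imwrite('pics/v7.png',cv2.resize(i[190:310,140:300],(800,600),interpolation=cv2.INTER_CUBIC))
```

```text
[  5.1 -10.6  23.5] [-2.37 -0.91  0.2 ] [0.4915 0.2048 0.1053] [3.140e+00 3.000e-03 2.378e+00]
```

View pics/v7.png

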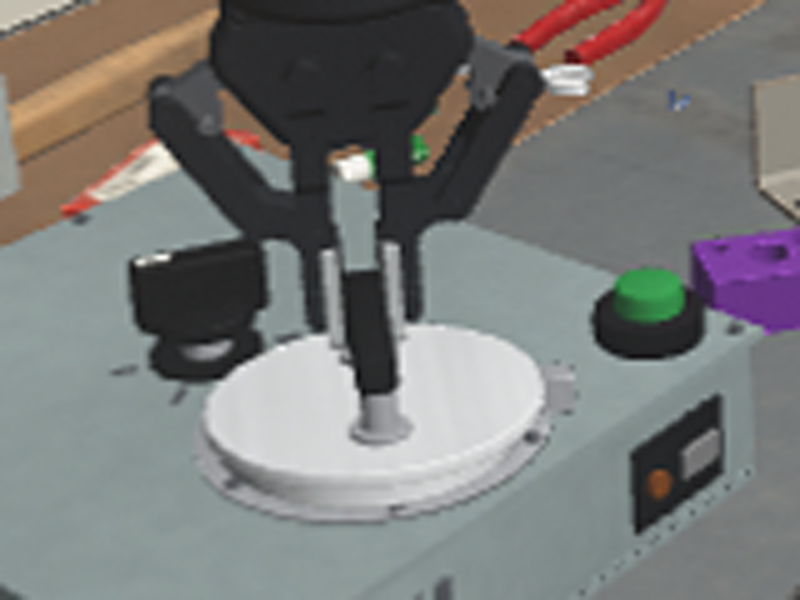

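Call:
{"api": "move_arm", "payload": {
  "gripper": [0, 0, 0, 0, 0],
  "linear": [
    [0, 0, -0.3],
    [-0.2, 0, 0],
    [0, 0, 0.2],
    [0, 0, 0],
    [0, 0, 0]
  ],
  "twist": [0, 0, 0, 0, 0]
}}

```text
clock: 35.85
position: [0.4916, 0.2042, 0.1052]
tool_rot: [3.141, 0.001, 2.379]
force: [0.1, -5.3, 13.5]
grip_width: 0.0122
finger_force: 86.2
```

```bash
cat > s.py <<'E'
from plan import *
s=monitor.observe(); print(round(s['clock'],1),s['force'].round(1),s['moment'].round(2),s['position'].round(4),s['tool_rot'].round(3))
E
python3 s.py
```

```text
35.9 [ 0.1 -5.3 13.5] [-1.06  0.24  0.02] [0.4916 0.2042 0.1052] [3.141e+00 1.000e-03 2.379e+00]
```

Call:
{"api": "move_arm", "payload": {
  "gripper": [0, 0, 0, 0],
  "linear": [
    [0, 0, 0.2],
    [0, 0, 0],
    [0, 0, 0],
    [0, 0, 0]
  ],
  "twist": [0, 0, 0, 0]
}}

```text
clock: 36.25
position: [0.4925, 0.2037, 0.1041]
tool_rot: [3.141, 0.003, 2.378]
force: [-0.8, -12.0, 31.8]
grip_width: 0.0121
finger_force: 89.1
```

```bash
python3 s.py
```

```text
36.2 [ -0.8 -12.   31.8] [-2.08  0.43  0.04] [0.4925 0.2037 0.1041] [3.141e+00 3.000e-03 2.378e+00]
```

Call:
{"api": "move_arm", "payload": {
  "gripper": [0, 0, 0, 0, 0],
  "linear": [
    [0, 0, -0.1],
    [0, 0, 0],
    [0, 0, 0],
    [0, 0, 0],
    [0, 0, 0]
  ],
  "twist": [0, -1, -1, -1, 0]
}}

```text
clock: 36.75
position: [0.4926, 0.2047, 0.1047]
tool_rot: [3.139, 0.001, 2.431]
force: [4.2, -4.5, 16.5]
grip_width: 0.0123
finger_force: 87.0
```

Call:
{"api": "move_arm", "payload": {
  "gripper": [0, 0, 0, 0],
  "linear": [
    [0, 0, 0],
    [0, 0, 0],
    [0, 0, 0],
    [0, 0, 0]
  ],
  "twist": [-1, -1, 0, 0]
}}

```text
clock: 37.15
position: [0.4927, 0.2053, 0.1048]
tool_rot: [3.138, 0.001, 2.466]
force: [4.8, -0.5, 14.6]
grip_width: 0.0121
finger_force: 86.7
```

Call:
{"api": "move_arm", "payload": {
  "gripper": [0, 0, 0, 0],
  "linear": [
    [0, 0, 0],
    [0, 0, 0],
    [0, 0, 0],
    [0, 0, 0]
  ],
  "twist": [-1, -1, 0, 0]
}}

```text
clock: 37.55
position: [0.4927, 0.2057, 0.1048]
tool_rot: [3.138, 0.001, 2.501]
force: [4.0, 1.5, 13.1]
grip_width: 0.0118
finger_force: 86.6
```

Call:
{"api": "move_arm", "payload": {
  "gripper": [0, 0, 0, 0],
  "linear": [
    [0, 0, 0],
    [0, 0, 0],
    [0, 0, 0],
    [0, 0, 0]
  ],
  "twist": [-1, -1, 0, 0]
}}

```text
clock: 37.95
position: [0.4927, 0.2059, 0.1048]
tool_rot: [3.137, 0.001, 2.536]
force: [4.3, 2.2, 13.0]
grip_width: 0.0124
finger_force: 86.5
```

```bash
python3 s.py
```

```text
38.0 [ 4.3  2.2 13. ] [ 0.82 -1.04 -0.37] [0.4927 0.2059 0.1048] [3.137e+00 1.000e-03 2.536e+00]
```

Call:
{"api": "move_arm", "payload": {
  "gripper": [0, 0, 0, 0],
  "linear": [
    [0, 0, 0],
    [0, 0, 0],
    [0, 0, 0],
    [0, 0, 0]
  ],
  "twist": [-1, -1, 0, 0]
}}

```text
clock: 38.35
position: [0.4927, 0.206, 0.1048]
tool_rot: [3.137, 0.001, 2.571]
force: [4.6, 3.6, 11.9]
grip_width: 0.0123
finger_force: 86.4
```

Call:
{"api": "move_arm", "payload": {
  "gripper": [0, 0, 0, 0],
  "linear": [
    [0, 0, 0],
    [0, 0, 0],
    [0, 0, 0],
    [0, 0, 0]
  ],
  "twist": [-1, -1, 0, 0]
}}

```text
clock: 38.75
position: [0.4927, 0.2061, 0.1048]
tool_rot: [3.137, 0.001, 2.606]
force: [4.8, 3.5, 11.4]
grip_width: 0.0122
finger_force: 86.4
```

Call:
{"api": "move_arm", "payload": {
  "gripper": [0, 0, 0, 0],
  "linear": [
    [0, 0, 0],
    [0, 0, 0],
    [0, 0, 0],
    [0, 0, 0]
  ],
  "twist": [-1, -1, 0, 0]
}}

```text
clock: 39.15
position: [0.4926, 0.2062, 0.1048]
tool_rot: [3.137, 0.001, 2.641]
force: [4.4, 3.6, 11.8]
grip_width: 0.0118
finger_force: 86.4
```

Call:
{"api": "move_arm", "payload": {
  "gripper": [0, 0, 0, 0],
  "linear": [
    [0, 0, 0],
    [0, 0, 0],
    [0, 0, 0],
    [0, 0, 0]
  ],
  "twist": [-1, -1, 0, 0]
}}

```text
clock: 39.55
position: [0.4926, 0.2063, 0.1048]
tool_rot: [3.137, 0.001, 2.676]
force: [4.3, 4.6, 12.0]
grip_width: 0.0124
finger_force: 86.4
```

```bash
python3 s.py
python3 - <<'E'
from plan import *
f=grab('scene'); i=f['img'][...,::-1]; cv2.imwrite('pics/v8.png',cv2.resize(i[240:300,170:270],(800,480),interpolation=cv2.INTER_CUBIC))
E
```

```text
39.5 [ 4.3  4.6 12. ] [ 1.18 -0.81 -0.39] [0.4926 0.2063 0.1048] [3.137e+00 1.000e-03 2.676e+00]
```

Call:
{"api": "move_arm", "payload": {
  "gripper": [0, 0.3, 0.3, 0.3, 0.3, 0.3],
  "linear": [
    [0, 0, -0.1],
    [0, 0, 0],
    [0, 0, 0],
    [0, 0, 0],
    [0, 0, 0],
    [0, 0, 0]
  ],
  "twist": [0, 0, 0, 0, 0, 0]
}}

```text
clock: 40.2
position: [0.491, 0.2045, 0.1047]
tool_rot: [-3.141, -0.0, 2.676]
force: [-0.1, -0.0, 0.6]
grip_width: 0.0253
finger_force: 0.0
```

```bash
python3 s.py
python3 - <<'E'
from plan import *
f=grab('scene'); i=f['img'][...,::-1]; a=cv2.resize(i[230:305,165:265],(800,600),interpolation=cv2.INTER_CUBIC)
cv2.imwrite('pics/v9.png',a)
E
```

```text
40.2 [-0.1 -0.   0.6] [ 0.03 -0.01 -0.01] [0.491  0.2045 0.1047] [-3.141 -0.     2.676]
```

View pics/v9.png

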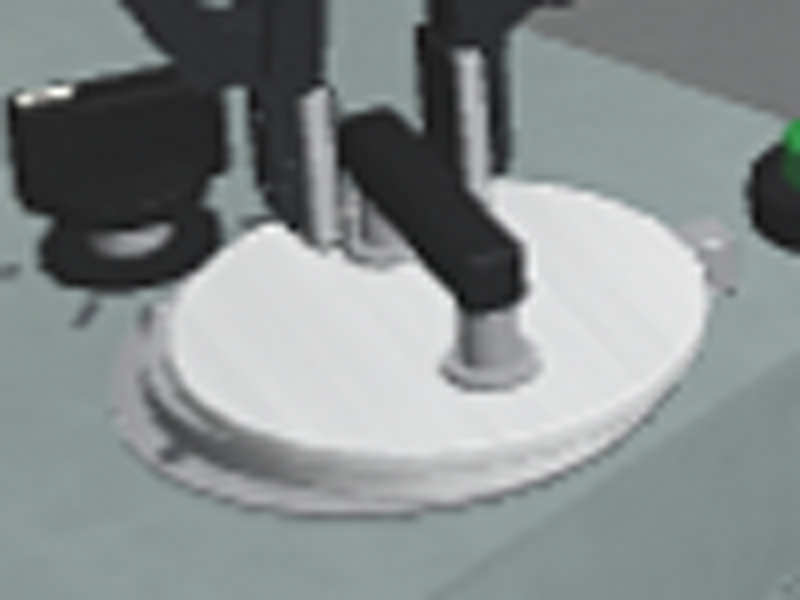

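Call:
{"api": "move_arm", "payload": {
  "gripper": [0.4, 0.5, 0.5, 0.5, 0.5],
  "linear": [
    [0, 0, -1],
    [0, 0, -3],
    [0, 0, -4],
    [0, 0, -4],
    [0, 0, -2]
  ],
  "twist": [0, 0, 0, 0, 0]
}}

```text
clock: 40.75
position: [0.4916, 0.2052, 0.2486]
tool_rot: [3.139, 0.002, 2.676]
force: [-0.5, -0.1, -1.0]
grip_width: 0.0427
finger_force: 0.0
```

Run:
```python
from plan import *
plan(([.50,-.12,.25],2.67,8))
```

```text
t 40.8 at [0.4916 0.2052 0.2486] rpy [3.139e+00 2.000e-03 2.676e+00] q [ 0.07  0.44 -0.77  1.8   0.36  1.04  0.27] F [-0.5 -0.1 -1. ] w 0.0427
n 8 step cm 4.07 twist 0.04
[[-1.92,-3.59,-0.02],[-1.92,-3.58,-0.02],[-1.92,-3.58,-0.02],[-1.93,-3.58,-0.02],[-1.93,-3.58,-0.02],[-1.93,-3.58,-0.02],[-1.94,-3.58,-0.02],[-1.94,-3.57,-0.02]]
```

Call:
{"api": "move_arm", "payload": {
  "gripper": [0.5, 0.5, 0.5, 0.5, 0.5, 0.5, 0.5, 0.5],
  "linear": [
    [-1.9, -3.6, 0],
    [-1.9, -3.6, 0],
    [-1.9, -3.6, 0],
    [-1.9, -3.6, 0],
    [-1.9, -3.6, 0],
    [-1.9, -3.6, 0],
    [-1.9, -3.6, 0],
    [-1.9, -3.6, 0]
  ],
  "twist": [0, 0, 0, 0, 0, 0, 0, 0]
}}

```text
clock: 41.55
position: [0.4974, -0.1227, 0.2457]
tool_rot: [3.142, 0.001, 2.676]
force: [0.9, -0.4, 0.7]
grip_width: 0.0427
finger_force: 0.0
```

```bash
cat > lf.py <<'E'
from wfit import *
def hullmask(q,S=6,shape=(420,560)):
    g=np.zeros((shape[0]*S,shape[1]*S),np.uint8); cv2.fillConvexPoly(g,cv2.convexHull(((q+.5)*S).astype(np.int32)),1); return g
T={}
for n in F:
    lab=cv2.cvtColor(F[n]['img'],cv2.COLOR_RGB2LAB).astype(int); im=F[n]['img'].astype(int)
    m=(im.min(2)>(200 if n=='scene' else 185)).astype(np.uint8); nn,l,st,c=cv2.connectedComponentsWithStats(m)
    p=proj(F[n],[[.49,.2065,.1]])[0]; k=min((i for i in range(1,nn) if st[i,4]>150),key=lambda i:np.hypot(*(c[i]-p)))
    print(n,st[k],c[k].round(1),p.round(1),'deck',im[int(p[1])-45,int(p[0])-5]); h=cv2.convexHull(np.argwhere(l==k)[:,::-1].astype(np.int32))[:,0].astype(np.float32)
    T[n]=hullmask(np.r_[h+.5,h-.5,h+[.5,-.5],h+[-.5,.5]])
    cv2.imwrite(f'pics/lm_{n}.png',np.uint8(l==k)*255)
def disc(p,b=0):
    x,y,z,a,c=p; n=np.array([a,c,1]);n/=np.linalg.norm(n); u=np.cross([0,1,0],n);u/=np.linalg.norm(u); v=np.cross(n,u)
    return np.array([x,y,z])-n*b+.056*(np.cos(th)[:,None]*u+np.sin(th)[:,None]*v)
def cost(p):
    # top face alone (scene) ; top camera likewise
    return sum(np.abs(hullmask(proj(F[n],np.r_[disc(p),disc(p,BT[n])])).astype(int)-T[n]).sum()/T[n].sum() for n in F)
for BT in({'top':.0,'scene':.0},{'top':.003,'scene':.006}):
    best=None
    for z in(.098,.104):
        p=np.array([.49,.2065,z,0,0]); r=minimize(cost,p,method='Nelder-Mead',options=dict(initial_simplex=np.vstack([p]+[p+d for d in np.diag([.006,.006,.005,.06,.06])]),xatol=1e-4,fatol=1e-4,maxiter=600))
        if best is None or r.fun<best.fun: best=r
    print('disc top x y z nx ny',best.x.round(4),best.fun.round(3))
f=F['top']; im=f['img'].astype(int); yy,xx=np.mgrid[:420,:560]
c=proj(f,[[best.x[0],best.x[1],.10]])[0]; m=(im.max(2)<90)&(np.hypot(xx-c[0],yy-c[1])<26)
q=np.argwhere(m)[:,::-1]; P=np.array([at(f,u,.13)[:2] for u in q]); mu=P.mean(0); w,v=np.linalg.eigh(np.cov((P-mu).T)); d=v[:,1]*np.sign(v[1,1]); print('handle',mu.round(4),'dir',round(np.arctan2(d[1],d[0]),3),len(q),np.ptp((P-mu)@d).round(3))
E
python3 lf.py
```

```text
top [ 121  182   49   44 1355] [145.2 203.5] [153.1 195.6] deck [157 174 166]
scene [ 187  253   66   34 1375] [219.1 270.7] [212.5 259.9] deck [127  99  77]
disc top x y z nx ny [ 0.4639  0.2183  0.0975 -0.0104 -0.0186] 0.122
disc top x y z nx ny [ 0.464   0.2188  0.1008  0.0255 -0.0654] 0.114
handle [0.4629 0.2168] dir 2.669 137 0.066
```

The lid had been knocked about 30 mm along its bar before I gripped it, so the spigot is now lying off-centre on the rim. I'll regrip the bar at its centre (0.4635, 0.2175).

Run:
```python
from plan import *
plan(([.4635,.2175,.22],2.672,9))
```

```text
t 41.6 at [ 0.497  -0.1263  0.245 ] rpy [-3.14   0.     2.669] q [ 0.68  0.4  -0.71  1.85  0.31  1.    0.94] F [ 0.1  0.4 -0.1] w 0.0428
n 9 step cm 3.85 twist -0.02
[[2.07,3.23,0.28],[2.07,3.23,0.28],[2.07,3.23,0.28],[2.07,3.23,0.28],[2.07,3.24,0.28],[2.06,3.24,0.28],[2.06,3.24,0.28],[2.06,3.24,0.28],[2.06,3.24,0.28]]
```

Call:
{"api": "move_arm", "payload": {
  "gripper": [0.5, 0.5, 0.5, 0.5, 0.5, 0.5, 0.5, 0.5],
  "linear": [
    [2.32, 3.63, 0.3],
    [2.32, 3.63, 0.3],
    [2.32, 3.63, 0.3],
    [2.32, 3.63, 0.3],
    [2.32, 3.63, 0.3],
    [2.32, 3.63, 0.3],
    [2.32, 3.63, 0.3],
    [2.32, 3.63, 0.3]
  ],
  "twist": [0, 0, 0, 0, 0, 0, 0, 0]
}}

```text
clock: 42.45
position: [0.4615, 0.2238, 0.2214]
tool_rot: [3.141, 0.0, 2.676]
force: [0.6, -0.6, 1.0]
grip_width: 0.0424
finger_force: 0.0
```

Call:
{"api": "move_arm", "payload": {
  "gripper": [0.5, 0.5, 0.5],
  "linear": [
    [0, 0, 0],
    [0, 0, 0],
    [0, 0, 0]
  ],
  "twist": [0, 0, 0]
}}

```text
clock: 42.75
position: [0.4623, 0.221, 0.2211]
tool_rot: [-3.141, 0.0, 2.675]
force: [0.0, -0.2, 0.3]
grip_width: 0.0428
finger_force: 0.0
```

Run:
```python
from plan import *
plan(([.4635,.2175,.105],2.672,5))
```

```text
t 42.8 at [0.4623 0.221  0.2211] rpy [-3.141  0.     2.675] q [ 0.03  0.45 -0.78  1.88  0.38  0.97  0.19] F [ 0.  -0.2  0.3] w 0.0428
n 5 step cm 2.32 twist 0.04
[[-0.05,-0.05,2.32],[-0.05,-0.05,2.32],[-0.05,-0.05,2.32],[-0.05,-0.05,2.32],[-0.05,-0.05,2.32]]
```

Call:
{"api": "move_arm", "payload": {
  "gripper": [0.5, 0.5, 0.5, 0.5, 0.5, 0.5],
  "linear": [
    [-0.2, -0.3, 2.8],
    [0, 0, 3],
    [0, 0, 3],
    [0, 0, 1.8],
    [0, 0, 0.8],
    [0, 0, 0]
  ],
  "twist": [0, 0, 0, 0, 0, 0]
}}

```text
clock: 43.35
position: [0.4626, 0.2173, 0.1065]
tool_rot: [-3.141, -0.001, 2.675]
force: [0.5, 0.5, 0.4]
grip_width: 0.0427
finger_force: 0.0
```

Call:
{"api": "move_arm", "payload": {
  "gripper": [0, 0, 0, 0, 0, 0],
  "linear": [
    [0, 0, 0],
    [0, 0, 0],
    [0, 0, 0],
    [0, 0, 0],
    [0, 0, 0],
    [0, 0, 0]
  ],
  "twist": [0, 0, 0, 0, 0, 0]
}}

```text
clock: 43.95
position: [0.4633, 0.2183, 0.1081]
tool_rot: [3.14, 0.002, 2.675]
force: [-2.1, -1.7, 10.5]
grip_width: 0.0121
finger_force: 78.2
```

Call:
{"api": "move_arm", "payload": {
  "gripper": [0, 0, 0, 0, 0],
  "linear": [
    [0, 0, -1],
    [0, 0, -2],
    [0, 0, -2],
    [0, 0, 0],
    [0, 0, 0]
  ],
  "twist": [0, 0, 0, 0, 0]
}}

```text
clock: 44.45
position: [0.4627, 0.2178, 0.157]
tool_rot: [3.141, 0.001, 2.675]
force: [-0.2, -0.5, -5.0]
grip_width: 0.0119
finger_force: 79.1
```

```bash
python3 s.py; sed -e 's/\[\.49,\.2065,\.1\]/[.463,.2175,.14]/' -e 's/(\.098,\.104)/(.14,.15)/' -e 's/p=np.array(\[\.49,\.2065,z/p=np.array([.463,.2175,z/' lf.py > lf2.py; python3 lf2.py
```

```text
44.5 [-0.2 -0.5 -5. ] [0.   0.02 0.01] [0.4627 0.2178 0.157 ] [3.141e+00 1.000e-03 2.675e+00]
top [246 124  28  12 273] [260.1 129.2] [140.9 198.5] deck [76 87 67]
scene [ 185  228   68   31 1274] [218.5 245. ] [218.5 245.5] deck [40 41 44]
disc top x y z nx ny [ 0.702  -0.0629 -0.0734  2.0424  1.9773] 1.992
disc top x y z nx ny [0.6233 0.036  0.0073 1.8434 1.9123] 2.07lf2.py:26: RuntimeWarning: Mean of empty slice.
  q=np.argwhere(m)[:,::-1]; P=np.array([at(f,u,.13)[:2] for u in q]); mu=P.mean(0); w,v=np.linalg.eigh(np.cov((P-mu).T)); d=v[:,1]*np.sign(v[1,1]); print('handle',mu.round(4),'dir',round(np.arctan2(d[1],d[0]),3),len(q),np.ptp((P-mu)@d).round(3))
  ret = ret.dtype.type(ret / rcount)
  avg = a.mean(axis, **keepdims_kw)
  ret = um.true_divide(
lf2.py:26: RuntimeWarning: Degrees of freedom <= 0 for slice
  q=np.argwhere(m)[:,::-1]; P=np.array([at(f,u,.13)[:2] for u in q]); mu=P.mean(0); w,v=np.linalg.eigh(np.cov((P-mu).T)); d=v[:,1]*np.sign(v[1,1]); print('handle',mu.round(4),'dir',round(np.arctan2(d[1],d[0]),3),len(q),np.ptp((P-mu)@d).round(3))
  c *= np.true_divide(1, fact)
  c *= np.true_divide(1, fact)
Traceback (most recent call last):
ValueError: not enough values to unpack (expected 2, got 0)

During handling of the above exception, another exception occurred:

Traceback (most recent call last):
  File "lf2.py", line 26, in <module>
    q=np.argwhere(m)[:,::-1]; P=np.array([at(f,u,.13)[:2] for u in q]); mu=P.mean(0); w,v=np.linalg.eigh(np.cov((P-mu).T)); d=v[:,1]*np.sign(v[1,1]); print('handle',mu.round(4),'dir',round(np.arctan2(d[1],d[0]),3),len(q),np.ptp((P-mu)@d).round(3))
                                                                                          ~~~~~~~~~~~~~~^^^^^^^^^^^^^^^^^^
numpy.linalg.LinAlgError: 0-dimensional array given. Array must be at least two-dimensional
```

Run:
```python
from plan import *
plan(([.490,.2063,.14],2.38,3))
```

```text
t 44.5 at [0.4623 0.2178 0.1562] rpy [-3.141e+00 -1.000e-03  2.676e+00] q [-0.02  0.53 -0.72  1.94  0.47  0.84  0.11] F [-0.7 -0.1 -5.8] w 0.0124
n 3 step cm 1.14 twist 5.65
[[-1.0,0.07,0.54],[-0.98,0.17,0.54],[-0.96,0.27,0.54]]
```

Call:
{"api": "move_arm", "payload": {
  "gripper": [0, 0, 0, 0, 0],
  "linear": [
    [-1.0, 0.1, 0.5],
    [-1.0, 0.2, 0.5],
    [-1.0, 0.3, 0.5],
    [0, 0, 0],
    [0, 0, 0]
  ],
  "twist": [5.6, 5.6, 5.6, 0, 0]
}}

```text
clock: 45.05
position: [0.4905, 0.2073, 0.1413]
tool_rot: [-3.141, -0.001, 2.386]
force: [0.0, -0.1, -5.5]
grip_width: 0.0123
finger_force: 79.0
```

Run:
```python
from plan import *
plan(([.490,.2063,.112],2.38,1))
```

```text
t 45.0 at [0.4905 0.2073 0.1413] rpy [-3.141e+00 -1.000e-03  2.386e+00] q [-0.05  0.56 -0.63  1.9   0.44  0.82 -0.1 ] F [ 0.  -0.1 -5.5] w 0.0123
n 1 step cm 2.93 twist 0.34
[[-0.03,-0.11,2.93]]
```

Call:
{"api": "move_arm", "payload": {
  "gripper": [0, 0, 0, 0],
  "linear": [
    [0, -0.1, 1.5],
    [0, 0, 1.4],
    [0, 0, 0.4],
    [0, 0, 0]
  ],
  "twist": [0.3, 0, 0, 0]
}}

```text
clock: 45.45
position: [0.49, 0.2065, 0.1082]
tool_rot: [-3.14, -0.001, 2.379]
force: [-0.9, -0.6, -5.3]
grip_width: 0.0121
finger_force: 78.9
```

Call:
{"api": "move_arm", "payload": {
  "gripper": [0, 0, 0],
  "linear": [
    [0, 0, 0.2],
    [0, 0, 0],
    [0, 0, 0]
  ],
  "twist": [0, 0, 0]
}}

```text
clock: 45.75
position: [0.4907, 0.2065, 0.1071]
tool_rot: [3.141, 0.0, 2.378]
force: [0.1, -0.9, -6.2]
grip_width: 0.0121
finger_force: 79.0
```

```bash
python3 s.py
```

```text
45.8 [ 0.1 -0.9 -6.2] [-0.01 -0.   -0.05] [0.4907 0.2065 0.1071] [3.141 0.    2.378]
```

Call:
{"api": "move_arm", "payload": {
  "gripper": [0, 0, 0],
  "linear": [
    [0, 0, 0.2],
    [0, 0, 0],
    [0, 0, 0]
  ],
  "twist": [0, 0, 0]
}}

```text
clock: 46.05
position: [0.4906, 0.2064, 0.1048]
tool_rot: [-3.142, 0.0, 2.377]
force: [0.6, -0.1, -6.1]
grip_width: 0.0124
finger_force: 79.0
```

Call:
{"api": "move_arm", "payload": {
  "gripper": [0, 0, 0],
  "linear": [
    [0, 0, 0.2],
    [0, 0, 0],
    [0, 0, 0]
  ],
  "twist": [0, 0, 0]
}}

```text
clock: 46.35
position: [0.4905, 0.2064, 0.1027]
tool_rot: [-3.141, -0.0, 2.378]
force: [0.4, -0.5, -5.6]
grip_width: 0.0124
finger_force: 79.0
```

```bash
python3 s.py
```

```text
46.4 [ 0.4 -0.5 -5.6] [ 0.02  0.01 -0.04] [0.4905 0.2064 0.1027] [-3.141 -0.     2.378]
```

Spigot is inside the neck with no contact. Lowering onto the key.

Call:
{"api": "move_arm", "payload": {
  "gripper": [0, 0, 0],
  "linear": [
    [0, 0, 0.1],
    [0, 0, 0],
    [0, 0, 0]
  ],
  "twist": [0, 0, 0]
}}

```text
clock: 46.65
position: [0.4906, 0.2064, 0.1018]
tool_rot: [3.142, -0.0, 2.377]
force: [0.7, 0.1, -5.7]
grip_width: 0.0121
finger_force: 79.0
```

Call:
{"api": "move_arm", "payload": {
  "gripper": [0, 0, 0],
  "linear": [
    [0, 0, 0.1],
    [0, 0, 0],
    [0, 0, 0]
  ],
  "twist": [0, 0, 0]
}}

```text
clock: 46.95
position: [0.4906, 0.2064, 0.1008]
tool_rot: [-3.142, -0.0, 2.377]
force: [1.7, -0.6, -5.4]
grip_width: 0.0122
finger_force: 79.0
```

```bash
python3 s.py
```

```text
47.0 [ 1.7 -0.6 -5.4] [-0.03 -0.09  0.02] [0.4906 0.2064 0.1008] [-3.142 -0.     2.377]
```

Call:
{"api": "move_arm", "payload": {
  "gripper": [0, 0, 0],
  "linear": [
    [0, 0, 0.15],
    [0, 0, 0],
    [0, 0, 0]
  ],
  "twist": [0, 0, 0]
}}

```text
clock: 47.25
position: [0.4906, 0.2064, 0.0992]
tool_rot: [-3.141, -0.0, 2.377]
force: [0.8, 0.6, -5.4]
grip_width: 0.0127
finger_force: 79.0
```

Call:
{"api": "move_arm", "payload": {
  "gripper": [0, 0, 0],
  "linear": [
    [0, 0, 0.15],
    [0, 0, 0],
    [0, 0, 0]
  ],
  "twist": [0, 0, 0]
}}

```text
clock: 47.55
position: [0.4906, 0.2064, 0.0977]
tool_rot: [-3.142, -0.0, 2.377]
force: [0.7, -0.4, -6.1]
grip_width: 0.0122
finger_force: 79.0
```

```bash
python3 s.py
```

```text
47.5 [ 0.7 -0.4 -6.1] [-0.05 -0.13 -0.01] [0.4906 0.2064 0.0977] [-3.142 -0.     2.377]
```

Call:
{"api": "move_arm", "payload": {
  "gripper": [0, 0, 0],
  "linear": [
    [0, 0, 0.1],
    [0, 0, 0],
    [0, 0, 0]
  ],
  "twist": [0, 0, 0]
}}

```text
clock: 47.85
position: [0.4906, 0.2064, 0.0968]
tool_rot: [3.142, -0.0, 2.377]
force: [0.4, -0.5, -6.5]
grip_width: 0.0121
finger_force: 79.0
```

Call:
{"api": "move_arm", "payload": {
  "gripper": [0, 0, 0],
  "linear": [
    [0, 0, 0.15],
    [0, 0, 0],
    [0, 0, 0]
  ],
  "twist": [0, 0, 0]
}}

```text
clock: 48.15
position: [0.4906, 0.2065, 0.0961]
tool_rot: [3.141, 0.001, 2.377]
force: [-6.0, -2.8, 15.6]
grip_width: 0.012
finger_force: 82.0
```

```bash
python3 s.py
```

```text
48.1 [-6.  -2.8 15.6] [-0.87  1.11  0.02] [0.4906 0.2065 0.0961] [3.141e+00 1.000e-03 2.377e+00]
```

Contact comes exactly at the home height (TCP z 0.096), so the key found the notch. I'll release and verify.

Call:
{"api": "move_arm", "payload": {
  "gripper": [0, 0.45, 0.45, 0.45, 0.45, 0.45],
  "linear": [
    [0, 0, -0.1],
    [0, 0, 0],
    [0, 0, 0],
    [0, 0, 0],
    [0, 0, 0],
    [0, 0, 0]
  ],
  "twist": [0, 0, 0, 0, 0, 0]
}}

```text
clock: 48.75
position: [0.4906, 0.2065, 0.0963]
tool_rot: [3.142, -0.0, 2.377]
force: [-0.1, -0.4, 0.2]
grip_width: 0.0382
finger_force: 0.0
```

Call:
{"api": "move_arm", "payload": {
  "gripper": [0.5, 0.5, 0.5, 0.5, 0.5],
  "linear": [
    [0, 0, -2],
    [0, 0, -4],
    [0, 0, -4],
    [0, 0, -2],
    [0, 0, 0]
  ],
  "twist": [0, 0, 0, 0, 0]
}}

```text
clock: 49.25
position: [0.4917, 0.207, 0.219]
tool_rot: [3.138, 0.002, 2.377]
force: [-0.5, 0.8, -0.6]
grip_width: 0.0427
finger_force: 0.0
```

Run:
```python
from plan import *
plan(([.44,-.10,.22],2.1,9))
```

```text
t 49.2 at [0.4917 0.207  0.219 ] rpy [3.138e+00 2.000e-03 2.377e+00] q [ 0.    0.46 -0.69  1.83  0.35  0.97 -0.03] F [-0.5  0.8 -0.6] w 0.0427
n 9 step cm 3.46 twist 1.76
[[-1.95,-2.86,-0.01],[-2.03,-2.8,-0.01],[-2.12,-2.73,-0.01],[-2.2,-2.67,-0.01],[-2.28,-2.6,-0.01],[-2.36,-2.53,-0.01],[-2.44,-2.45,-0.01],[-2.51,-2.38,-0.01],[-2.59,-2.3,-0.01]]
```

Call:
{"api": "move_arm", "payload": {
  "gripper": [0.5, 0.4, 0.2, 0, 0, 0, 0, 0],
  "linear": [
    [-2.2, -3.2, 0],
    [-2.3, -3.2, 0],
    [-2.4, -3.1, 0],
    [-2.5, -3.0, 0],
    [-2.6, -2.9, 0],
    [-2.6, -2.8, 0],
    [-2.7, -2.8, 0],
    [0, 0, 0]
  ],
  "twist": [2, 2, 2, 2, 2, 2, 2, 0]
}}

```text
clock: 50.05
position: [0.4404, -0.0663, 0.2154]
tool_rot: [-3.139, 0.0, 2.126]
force: [-0.6, 0.4, 0.0]
grip_width: 0.0003
finger_force: 0.0
```

```bash
sed -e 's/\[\.49,\.2065,\.1\]/[.49,.2065,.086]/' -e 's/(\.098,\.104)/(.086,.09)/' -e "s/,\.13)\[:2\]/,.116)[:2]/" lf.py > lf3.py; python3 lf3.py
python3 - <<'E'
from plan import *
f=grab('scene'); g=grab('top')
a=cv2.resize(f['img'][205:305,150:290],(800,571),interpolation=cv2.INTER_CUBIC)
cv2.imwrite('pics/v10.png',a[...,::-1])
# button centre: green mask in both
for n,F in(('scene',f),('top',g)):
    im=F['img'].astype(int); m=((im[...,1]-im[...,0]>50)&(im[...,1]-im[...,2]>20)).astype(np.uint8)
    nn,l,st,c=cv2.connectedComponentsWithStats(m); p=proj(F,[[.45,.104,.085]])[0]
    k=min(range(1,nn),key=lambda i:np.hypot(*(c[i]-p))); print(n,st[k],[at(F,c[k],z)[:2].round(4) for z in(.08,.085,.09)])
plan()
E
```

```text
top [ 132  176   48   44 1321] [154.9 198. ] [154.3 197.5] deck [160 176 168]
scene [ 182  252   64   33 1355] [213.7 268.3] [213.1 267.1] deck [237 235 227]
disc top x y z nx ny [ 0.4886  0.2062  0.0868 -0.015  -0.0186] 0.104
disc top x y z nx ny [ 0.4893  0.2057  0.0893  0.021  -0.0624] 0.104
handle [0.4957 0.2035] dir 2.639 145 0.093
scene [263 244  14  10 108] [array([0.4548, 0.0897]), array([0.4491, 0.0973]), array([0.4435, 0.1049])]
top [182 221   3   6  11] [array([0.4525, 0.1164]), array([0.4513, 0.1151]), array([0.4501, 0.1138])]
t 50.2 at [ 0.442  -0.0609  0.216 ] rpy [ 3.142e+00 -1.000e-03  2.134e+00] q [ 0.5   0.31 -0.6   2.04  0.23  0.86  0.34] F [-0.6  0.9  0.8] w 0.0001
```

View pics/v10.png

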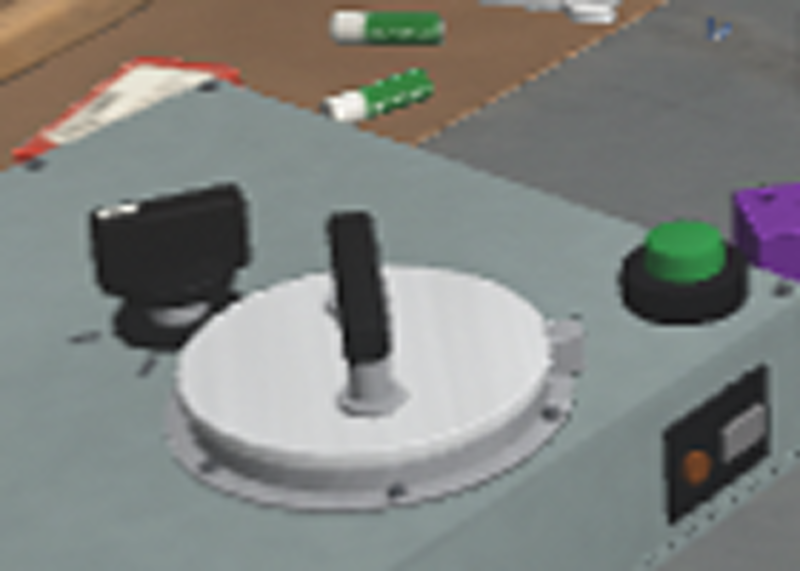

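The lid sits flush and centred: its disc top is at about z 0.087, and the key is in the notch at crop (565,345). Now the start button.

Run:
```python
from plan import *
f=grab('top'); p=proj(f,[[.448,.101,.088]])[0]; print(p, at(f,(450/4+75,503/4+100),.088).round(4))
plan(([.448,.101,.125],1.97,6))
```

```text
[187.38446815 225.63208409] [0.4478 0.1006 0.088 ]
t 50.3 at [ 0.4421 -0.0607  0.2161] rpy [ 3.141 -0.     2.135] q [ 0.5   0.31 -0.6   2.04  0.23  0.86  0.34] F [ 0.3 -0.6  0.2] w 0.0001
n 6 step cm 3.10 twist 1.57
[[2.23,1.52,1.52],[2.27,1.46,1.52],[2.31,1.4,1.52],[2.34,1.34,1.52],[2.38,1.27,1.52],[2.41,1.21,1.52]]
```

Call:
{"api": "move_arm", "payload": {
  "gripper": [0, 0, 0, 0, 0, 0, 0, 0],
  "linear": [
    [2.23, 1.52, 1.5],
    [2.27, 1.46, 1.5],
    [2.31, 1.4, 1.5],
    [2.34, 1.34, 1.5],
    [2.38, 1.27, 1.5],
    [2.41, 1.21, 1.5],
    [0, 0, 0],
    [0, 0, 0]
  ],
  "twist": [1.6, 1.6, 1.6, 1.6, 1.6, 1.6, 0, 0]
}}

```text
clock: 51.1
position: [0.4478, 0.1011, 0.126]
tool_rot: [-3.141, -0.0, 1.969]
force: [-0.5, -0.5, 0.5]
grip_width: 0.0001
finger_force: 0.0
```

Run:
```python
from plan import *
plan(([.448,.101,.095],1.97,2))
```

```text
t 51.1 at [0.4478 0.1011 0.126 ] rpy [-3.141 -0.     1.969] q [ 0.06  0.47 -0.53  2.1   0.38  0.67 -0.32] F [-0.5 -0.5  0.5] w 0.0001
n 2 step cm 1.55 twist -0.03
[[-0.01,0.01,1.55],[-0.01,0.01,1.55]]
```

Call:
{"api": "move_arm", "payload": {
  "gripper": [0, 0, 0, 0],
  "linear": [
    [0, 0, 1.5],
    [0, 0, 1.3],
    [0, 0, 0.4],
    [0, 0, 0]
  ],
  "twist": [0, 0, 0, 0]
}}

```text
clock: 51.5
position: [0.4481, 0.0997, 0.094]
tool_rot: [-3.141, -0.0, 1.965]
force: [-0.0, -0.9, 0.5]
grip_width: -0.0002
finger_force: 0.0
```

Call:
{"api": "move_arm", "payload": {
  "gripper": [0, 0, 0],
  "linear": [
    [0, 0, 0.3],
    [0, 0, 0],
    [0, 0, 0]
  ],
  "twist": [0, 0, 0]
}}

```text
clock: 51.8
position: [0.4486, 0.1, 0.0916]
tool_rot: [3.141, 0.0, 1.965]
force: [0.4, -1.9, 1.8]
grip_width: 0.0003
finger_force: 0.8
```

Call:
{"api": "move_arm", "payload": {
  "gripper": [0, 0, 0],
  "linear": [
    [0, 0, 0.2],
    [0, 0, 0],
    [0, 0, 0]
  ],
  "twist": [0, 0, 0]
}}

```text
clock: 52.1
position: [0.4485, 0.1, 0.0894]
tool_rot: [3.141, 0.0, 1.965]
force: [2.0, -1.1, 2.9]
grip_width: -0.0002
finger_force: 1.4
```

Call:
{"api": "move_arm", "payload": {
  "gripper": [0, 0, 0, 0],
  "linear": [
    [0, 0, 0.2],
    [0, 0, 0],
    [0, 0, 0],
    [0, 0, 0]
  ],
  "twist": [0, 0, 0, 0]
}}

```text
clock: 52.5
position: [0.4484, 0.1, 0.0874]
tool_rot: [3.141, 0.0, 1.965]
force: [3.1, -3.0, 4.2]
grip_width: -0.0
finger_force: 2.0
```

Call:
{"api": "move_arm", "payload": {
  "gripper": [0, 0, 0, 0],
  "linear": [
    [0, 0, 0.15],
    [0, 0, 0],
    [0, 0, 0],
    [0, 0, 0]
  ],
  "twist": [0, 0, 0, 0]
}}

```text
clock: 52.9
position: [0.4485, 0.1001, 0.086]
tool_rot: [3.141, 0.0, 1.965]
force: [1.8, -3.0, 10.1]
grip_width: -0.0004
finger_force: 5.3
```

Call:
{"api": "move_arm", "payload": {
  "gripper": [0, 0, 0, 0],
  "linear": [
    [0, 0, 0.08],
    [0, 0, 0],
    [0, 0, 0],
    [0, 0, 0]
  ],
  "twist": [0, 0, 0, 0]
}}

```text
clock: 53.3
position: [0.4486, 0.1, 0.0857]
tool_rot: [3.141, 0.001, 1.965]
force: [-3.3, -3.5, 26.3]
grip_width: -0.0003
finger_force: 13.4
```

Call:
{"api": "move_arm", "payload": {
  "gripper": [0, 0, 0, 0, 0, 0, 0, 0],
  "linear": [
    [0, 0, -1],
    [0, 0, -3],
    [0, 0, -4],
    [0, 0, -4],
    [0, 0, -2],
    [0, 0, 0],
    [0, 0, 0],
    [0, 0, 0]
  ],
  "twist": [0, 0, 0, 0, 0, 0, 0, 0]
}}

```text
clock: 54.1
position: [0.4476, 0.0999, 0.224]
tool_rot: [-3.14, -0.0, 1.966]
force: [-0.7, 0.4, -0.2]
grip_width: -0.0001
finger_force: 0.0
```

```bash
python3 s.py; python3 lf3.py 2>/dev/null | grep disc
python3 - <<'E'
from h import *
a=cv2.imread('pics/top0.png').astype(int); f=grab('top'); b=f['img'][...,::-1].astype(int)
# bystanders unchanged?
for n,P in(('tape',[.437,-.243,.015]),('bracket',[.533,-.143,.01]),('purple',[.491,-.046,.02])):
    u,v=proj(f,[P])[0].astype(int); w=14; print(n,np.abs(a[v-w:v+w,u-w:u+w]-b[v-w:v+w,u-w:u+w]).mean().round(1))
E
```

```text
54.1 [-0.7  0.4 -0.2] [ 0.02 -0.   -0.01] [0.4476 0.0999 0.224 ] [-3.14  -0.     1.966]
disc top x y z nx ny [  3.7284  -4.3357  -6.3691  68.2108 105.4518] 2.0
disc top x y z nx ny [0.5866 0.1123 0.0118 0.2196 3.8329] 1.808
tape 5.5
bracket 7.6
purple 8.3
```

```bash
python3 -c "
from workcell import bot
print(bot.job_done())"
```

```text
the job is handed in; nothing more can be done
None
```

I loaded all three loose aluminium blocks into separate wheel pockets, fitted the lid flush with its key in the notch, pressed the start button to its stop last, and handed the job in at about 54 s; no verdict was returned.

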